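Restock the bent display rod with bearing housings

ROBOT

A 6-joint arm with a two-finger parallel gripper is mounted at the origin on the work surface. World frame = base frame: x ahead of the robot, y to its left, z up, the work surface at z = 0. Lengths are in m, angles in degrees, forces in N, time in s.
With the tool pointing down it reaches from about 0.375 to 0.9 m from the base axis. Payload 3.1 kg.
Tool frame: the origin (TCP) lies on the centre line of the jaws, within the pads' length; the fingertips stand 25 mm ahead of it and the grasp point (between the pads) lies 6 mm ahead of it; z points along the fingers, y is the line along which they close (so a half turn about z gives the same grasp; the last joint's range is limited). The gripper opens to 87 mm and grips with 3 to 60 N. Pads are 19 mm wide; open, the fingers measure 117 mm over their backs; the gripper's body (75 mm by 190 mm) begins 51 mm behind the grasp point.
Start: joints at [57.439, 30.224, 82.088, -0, 67.689, -10.227], TCP at [0.237, 0.578, 0.248] pointing down, gripper open.
Joint ranges: [-176.69, 176.69], [-43.24, 126.21], [12.49, 139.97], [-82, 262], [0, 151.66], [-163.58, 163.58]. Speed limits (degrees/s): [159.86, 159.86, 180, 180, 180, 180].

INTERFACE

Orientations are given as a 3x3 rotation matrix whose columns are the frame's x, y, z axes.
In Python, from rig import bot, cams, models gives the robot as it stands. The module is installed in compiled form; this text tells all that it offers.
- The arm moves only by the shell command python3 -m handwheel 'ROWS' [OPENING]. ROWS is JSON, a list of rows, each a list of 6 numbers: the shift along the world's x, y, z each as a share of 1 m, from -1 to 1, then the turn, a rotation vector about the world's x, y, z each as a share of 2 rad, from -1 to 1. In form: [[dx, dy, dz, wx, wy, wz], ...]. A call has exactly 8 rows; each row is the pose to reach, as a shift and turn from the pose commanded when the call began; what a row does not reach only later rows make up. A row lasts 1/12 s, in which the tool goes at most 41.7 mm and 7.16 degrees, less where a joint would pass 70% of its speed; a pose out of reach is approached as far as the arm can. A call with a number of a shift or a turn outside -1 to 1 is refused whole. A call with a gripper value outside its range is refused whole. OPENING is the opening, from -1 (shut) to 1 (fully open), so that 0 is half open, set as the call begins (- or left out, the last holds). The fingers move at their own pace and stop on an object; the grip force is fixed at half the most. Time passes only in rows, so rows that repeat a pose let the fingers close, or fill a call up. It gives the time, the measured TCP pose, the force, the opening and the grip force at its end, in the units of the state.
- bot.read_state(): the state, without advancing time (a new reading comes with each control period).
- cams.capture(name): name is "side" or "top"; returns (picture, depth): 480x640x3 uint8, blue, green, red; 480x640 float32, m along the optical axis (not along the pixel's ray), 0 where there is no reading.
- cams.calibration(name): a dict with "mtx" (3x3 intrinsics, pixels), "dist_coeffs" ([k1, k2, p1, p2, k3] as OpenCV has them; the pictures are not rectified), "R" (3x3) and "t" (3): a world point X has camera coordinates R X + t. Camera axes: x right, y down, z forward; pixel columns grow to the right and rows downward; lengths in m; the calibration is good to about 2 mm. A picture is of the moment at which its call begins. calibration takes no time and is no camera call.
- bot.hand_in(): hands the job in; it is judged then, once.
Trained networks look in the newest picture that a camera, given by its name, has taken for a name from the list of things; names that differ only in an ending like _2 or _b are one class to them, and where a whole thing is asked for, a point or a joint stands for the part that bears it (a point fixed in the world has none). Each returns a list of dicts, best first, with "conf" (0 to 1); they miss things now and then, are a little off and sometimes report something else, mostly with a low value. They report only what shows in the picture. A call takes as long as a camera call. They do not tell look-alikes from the thing itself.
- models.spot_in(query, camera): "position" ([column, row] in pixels, amid what is visible of it).
- models.tip_of(query, camera): "position" ([column, row] in pixels: a listed point, or the origin of a listed thing).
The state is a dict: "time_s": time; "joint_positions": joint angles; "qvel": joint speeds; "tau": joint torques, N m; "position": TCP position; "tcp_rot": TCP orientation; "force": force on the tool from outside, world axes, zero at the start; "moment": the same for the moment, N m; "opening": opening from 0.0 (shut) to 1.0 (fully open); "grasp_force": force on a finger pad.
Only numpy, scipy, OpenCV 4.12 (cv2) and the standard library are available. Lean on these libraries where they do the work, as an engineer would, in place of code of your own. Each camera call takes 0.05 s, during which the arm holds its last target. There are 200 camera calls.

TASK

Put every loose bearing housing on the counter onto the stand's bent display rod, for customers to see: slide each one over the rod's free end, round the bend and down the upright so that they pile up flat on the stand's base. All must sit collar side up, so flip over those that lie upside down first, and leave the other things on the counter where they are.

Things in the scene. Friction and masses are not known exactly. Their poses are not given: they have to be found in the camera images.
- housing_a: bearing housing, all alike: aluminium block 46 x 46 x 24 mm, on one square face a raised dark round collar 34 mm across, 8 mm high; a 22 mm bore runs through both. 0.15 kg. Origin: centre of the face opposite the collar; z along the bore towards the collar, x and y square to the sides. Starts flat on the counter, collar up or upside down on its collar. May be absent.
- housing_b: bearing housing, all alike: aluminium block 46 x 46 x 24 mm, on one square face a raised dark round collar 34 mm across, 8 mm high; a 22 mm bore runs through both. 0.15 kg. Origin: centre of the face opposite the collar; z along the bore towards the collar, x and y square to the sides. Starts flat on the counter, collar up or upside down on its collar. May be absent.
- housing_c: bearing housing, all alike: aluminium block 46 x 46 x 24 mm, on one square face a raised dark round collar 34 mm across, 8 mm high; a 22 mm bore runs through both. 0.15 kg. Origin: centre of the face opposite the collar; z along the bore towards the collar, x and y square to the sides. Starts flat on the counter, collar up or upside down on its collar. May be absent.
- housing_d: bearing housing, all alike: aluminium block 46 x 46 x 24 mm, on one square face a raised dark round collar 34 mm across, 8 mm high; a 22 mm bore runs through both. 0.15 kg. Origin: centre of the face opposite the collar; z along the bore towards the collar, x and y square to the sides. Starts flat on the counter, collar up or upside down on its collar. May be absent.
- stand: fixed stand: grey base plate 110 x 110 x 12 mm, a steel rod 10 mm thick in its middle. The rod rises upright to 160 mm above the counter, then bends by 45 degrees (radius 30 mm) towards the stand's -x side and ends in a straight 30 mm slope up to its free, rounded end. Origin: centre of the base's underside; z up.
- rod_foot (a point): point on the rod's axis at the top of the base plate (12 mm above the counter), where the pile starts
- rod_bend (a point): point on the rod's axis where the upright ends and the bend begins, 160 mm above the counter
- rod_tip (a point): the middle of the rod's free end (the end is rounded 5 mm beyond it), 30 mm to the stand's -x side of the upright and 202 mm above the counter; there the rod slopes up at 45 degrees towards the stand's -x
- oil_can: bystander: grey plastic oil bottle, 60 mm across, 130 mm tall, standing; origin at the centre of its underside
- padlock: bystander: brass padlock lying flat, body 45 x 50 x 22 mm, shackle towards its +x; origin under the body's centre
- screwdriver: bystander: screwdriver lying along its x axis, handle to -x, about 0.2 m long
- bolt_tin: bystander: open steel tin, 80 mm across, 80 mm tall, standing; origin at the centre of its underside
Mind the look-alikes: they are no part of the job. Leave any red or yellow look-alike of the housing_b alone. What is shaped like the housing_c but purple is not meant.

How it is judged (in metres and radians):
At the end, for the whole second after the job is handed in: Every housing present is on the rod's upright: its origin within 12 mm (horizontally) of the rod's foot and less than 125 mm above the counter (so it is past the bend and down on the pile), its collar facing up within 0.2 rad, and at rest (horizontal distance between each of housing_a, housing_b, housing_c, housing_d and rod_foot below 0.012 m and height (world z) of each of housing_a, housing_b, housing_c, housing_d below 0.125 m and angle between each of housing_a, housing_b, housing_c, housing_d's own z axis and vertical below 0.2 rad and linear speed of each of housing_a, housing_b, housing_c, housing_d below 0.03 m/s); the robot touches nothing.
It fails at once if the oil can is moved by more than 40 mm (distance of oil_can from where it was at the start of the episode above 0.04 m).
It fails at once if the padlock is moved by more than 40 mm (distance of padlock from where it was at the start of the episode above 0.04 m).
It fails at once if the screwdriver is moved by more than 40 mm (distance of screwdriver from where it was at the start of the episode above 0.04 m).
It fails at once if the bolt tin is moved by more than 40 mm (distance of bolt_tin from where it was at the start of the episode above 0.04 m).
Of housing_a, housing_b, housing_c, housing_d only 3 to 4 are there at a start; the rules pass over those that are not, and their reading is None.
At some moment in a run one of housing_a, housing_b, housing_c, housing_d may be knocked a few centimetres aside while the robot is not near it.
Once in a run the grip may slacken for a moment while it holds something.
It also fails if it takes over 210 s, if anything falls off the work surface, if the arm or the gripper's body presses on something with over 40 N, if the wrist force passes 120 N, or if a joint passes its speed limit or range.

## Working session

There is one attempt and no reset: what is moved stays moved. The work goes in short steps, Python scripts to look and compute and a shell command to move; the robot and the scene stay as the last step left them, time stands still between calls to the robot, and variables do not carry over. Pictures are saved under pics/ and viewed, at most 17 in all, crops included, and the job is handed in when it is done.

```bash
mkdir -p pics; cat > h.py <<'E'
import numpy as np, cv2
from rig import bot, cams, models
def ray(cam,px):
    c=cams.calibration(cam); K=np.array(c["mtx"]);d=np.array(c["dist_coeffs"]);R=np.array(c["R"]);t=np.array(c["t"])
    p=cv2.undistortPoints(np.array([[px]],float),K,d)[0,0]
    v=R.T@np.array([p[0],p[1],1.]); return -R.T@t, v
def at_z(cam,px,z):
    o,v=ray(cam,px); return o+v*(z-o[2])/v[2]
def at_d(cam,px,dep):
    o,v=ray(cam,px); return o+v*dep
def tri(a,pa,b,pb):
    o1,v1=ray(a,pa);o2,v2=ray(b,pb);v1/=np.linalg.norm(v1);v2/=np.linalg.norm(v2)
    s=np.linalg.lstsq(np.c_[v1,-v2],o2-o1,rcond=None)[0]
    p,q=o1+v1*s[0],o2+v2*s[1]; return (p+q)/2,np.linalg.norm(p-q)
def proj(cam,X):
    c=cams.calibration(cam);R=np.array(c["R"]);t=np.array(c["t"])
    return cv2.projectPoints(np.array(X,float).reshape(-1,1,3),cv2.Rodrigues(R)[0],t,np.array(c["mtx"]),np.array(c["dist_coeffs"]))[0][:,0]
def cloud(cam,D):
    c=cams.calibration(cam);K=np.array(c["mtx"]);d=np.array(c["dist_coeffs"]);R=np.array(c["R"]);t=np.array(c["t"])
    u,v=np.meshgrid(np.arange(640.),np.arange(480.))
    p=cv2.undistortPoints(np.stack([u.ravel(),v.ravel()],1)[:,None],K,d)[:,0]
    X=np.c_[p,np.ones(len(p))]*D.reshape(-1,1)
    return ((X-t)@R).reshape(480,640,3)
E
python3 - <<'E'
from h import *
s=bot.read_state();print(s)
for n in("top","side"):
    im,D=cams.capture(n);cv2.imwrite(f"pics/{n}0.png",im);np.save(f"{n}0.npy",D)
    o,v=ray(n,(320,240));print(n,o.round(3),v.round(3))
    for q in("housing_a","stand"):
        print(q,[(np.round(r["position"]).tolist(),round(r["conf"],2)) for r in models.spot_in(q,n)])
    for q in("rod_foot","rod_bend","rod_tip","housing_a"):
        print(q,[(np.round(r["position"],1).tolist(),round(r["conf"],2)) for r in models.tip_of(q,n)])
E
```

```text
{'time_s': 0.0, 'joint_positions': array([ 5.74383190e+01,  3.02787306e+01,  8.21567114e+01, -1.72661422e-03,
        6.76899206e+01, -1.02266766e+01]), 'qvel': array([-0.00826463,  0.0253213 , -0.00372356, -0.09614054, -0.04479369,
        0.03822591]), 'tau': array([-3.15851885e-04, -4.40031874e+01, -1.76596195e+01,  6.34408020e-02,
        5.80602069e-02, -1.50418614e-04]), 'position': array([0.23711118, 0.57753302, 0.24657231]), 'tcp_rot': array([[-9.24981870e-01,  3.80009484e-01, -1.15409480e-03],
       [ 3.80011065e-01,  9.24980072e-01, -1.85906983e-03],
       [ 3.61050524e-04, -2.15817469e-03, -9.99997606e-01]]), 'force': array([-1.04335093,  0.78429694,  0.14591883]), 'moment': array([0.0236279 , 0.01390481, 0.01216454]), 'grasp_force': 0.0, 'opening': 0.9985140247775391}
top [0.301 0.074 1.249] [ 0.211 -0.013 -0.977]
housing_a [([500.0, 310.0], 0.9), ([478.0, 230.0], 0.85), ([372.0, 226.0], 0.81), ([404.0, 320.0], 0.81), ([481.0, 274.0], 0.72), ([403.0, 274.0], 0.59)]
stand [([239.0, 251.0], 0.85)]
rod_foot [([239.3, 249.3], 0.7)]
rod_bend [([227.6, 234.5], 0.96)]
rod_tip [([228.2, 246.7], 0.68)]
housing_a [([403.9, 316.3], 0.84), ([499.5, 312.0], 0.77), ([370.9, 233.6], 0.76), ([404.3, 270.0], 0.74), ([477.4, 228.0], 0.58), ([482.1, 274.2], 0.55)]
side [ 0.506 -0.625  0.914] [ 0.072  0.66  -0.748]
housing_a [([200.0, 456.0], 0.97), ([321.0, 320.0], 0.93), ([217.0, 342.0], 0.84), ([264.0, 438.0], 0.8), ([277.0, 346.0], 0.8), ([320.0, 446.0], 0.74)]
stand [([307.0, 218.0], 0.72), ([234.0, 191.0], 0.24)]
rod_foot [([308.0, 215.0], 0.7)]
rod_bend [([307.3, 173.9], 0.64), ([308.5, 215.8], 0.5), ([324.9, 316.9], 0.23)]
rod_tip [([297.3, 162.1], 0.84), ([401.5, 421.7], 0.21)]
housing_a [([322.7, 312.9], 0.9), ([273.8, 343.3], 0.76), ([217.4, 340.4], 0.75), ([202.8, 458.7], 0.74), ([261.8, 439.1], 0.72), ([324.7, 440.5], 0.7)]
```

View pics/top0.png

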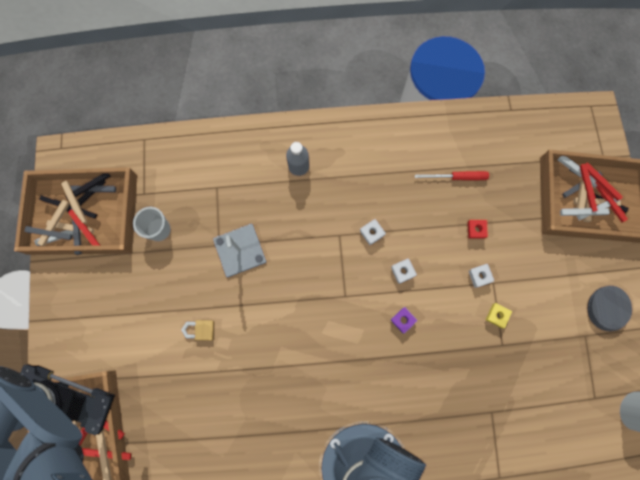

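View pics/side0.png

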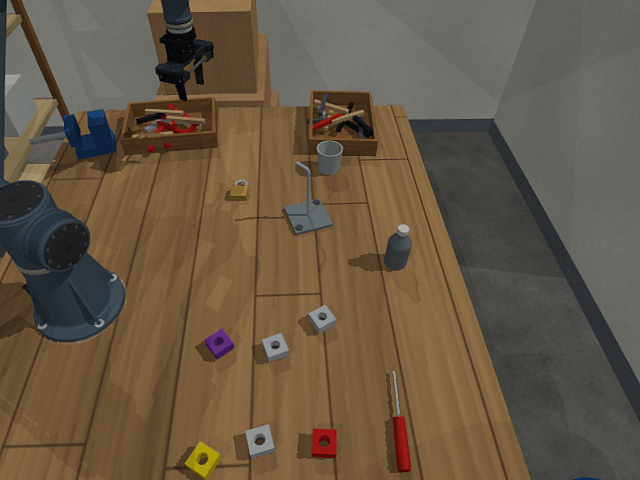

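```bash
python3 - <<'E'
from h import *
t=cv2.imread("pics/top0.png");s=cv2.imread("pics/side0.png")
a=cv2.resize(t[205:345,345:525],None,fx=2.2,fy=2.2,interpolation=cv2.INTER_CUBIC)
b=cv2.resize(s[295:475,180:360],None,fx=2.2,fy=2.2,interpolation=cv2.INTER_CUBIC)
c=cv2.resize(t[205:290,200:285],(290,290),interpolation=cv2.INTER_CUBIC);e=cv2.resize(s[145:245,270:345],(220,290),interpolation=cv2.INTER_CUBIC)
o=np.zeros((600,800,3),np.uint8)
o[:a.shape[0],:a.shape[1]]=a;o[:396,400:400+b.shape[1]]=b[:396,:400];
o[310:600,:290]=c; o[400:600,400:552]=cv2.resize(e,(152,200));cv2.imwrite("pics/crop1.png",o)
P={}
for n in("top","side"):
    im=cv2.imread(f"pics/{n}0.png");P[n]=cloud(n,np.load(f"{n}0.npy"))
for nm,pt,ps in(("H1",(372,232),(321,318)),("H2",(404,271),(276,347)),("H3",(482,276),(260,440))):
    X,e=tri("top",pt,"side",ps);print(nm,X.round(3),e.round(4))
    # points above 0.015
    for n in P:
        Q=P[n].reshape(-1,3);m=(np.linalg.norm(Q[:,:2]-X[:2],axis=1)<.045)&(Q[:,2]>.018)&(Q[:,2]<.08);q=Q[m]
        top=q[q[:,2]>np.percentile(q[:,2],50)-.004]
        r=cv2.minAreaRect((top[:,:2]*1000).astype(np.float32));print("  ",n,len(q),np.percentile(q[:,2],[10,50,90]).round(3),[np.round(x,1) for x in r])
for nm,pt,ps in(("foot",(239.3,249.3),(308,215)),("tip",(228.2,240),(297.3,162.1)),("tip2",(228,237),(298,163)),("bend",(227.6,234.5),(307.3,173.9))):
    X,e=tri("top",pt,"side",ps);print(nm,X.round(3),e.round(4))
for n in P:
    Q=P[n].reshape(-1,3)
    f=np.array([at_z(n,(239.3,250) if n=="top" else(308,217),.012)])[0];print(n,f.round(3))
    m=(np.linalg.norm(Q[:,:2]-f[:2],axis=1)<.1);q=Q[m]
    pl=q[(q[:,2]>.006)&(q[:,2]<.018)];print(cv2.minAreaRect((pl[:,:2]*1000).astype(np.float32)))
    for z in(.03,.06,.09,.12,.15,.165,.18,.19,.2,.21):
        w=q[abs(q[:,2]-z)<.007];print(z,len(w),w[:,:2].mean(0).round(4) if len(w) else"")
for n,t_,s_ in(("can",(297,160),(397,250)),("tin",(151,224),(329,158)),("padlock",(203,330),(238,190))):
    print(n,at_z("top",t_,.05).round(3),at_z("side",s_,.05).round(3))
E
```

```text
H1 [ 0.577 -0.078  0.02 ] 0.001
   top 293 [0.026 0.03  0.034] [array([577.4, -78.1]), array([47. , 46.8]), np.float64(29.1)]
   side 408 [0.023 0.031 0.034] [array([578.2, -80.1]), array([47.1, 47.9]), np.float64(29.7)]
H2 [ 0.471 -0.147  0.02 ] 0.0053
   top 283 [0.027 0.031 0.034] [array([ 469.5, -145.4]), array([45.2, 44.9]), np.float64(19.1)]
   side 441 [0.023 0.031 0.034] [array([ 469.9, -147.9]), array([46.3, 48.9]), np.float64(19.2)]
H3 [ 0.439 -0.345  0.024] 0.005
   top 306 [0.025 0.03  0.033] [array([ 438.8, -343.2]), array([46.5, 47.3]), np.float64(13.6)]
   side 590 [0.027 0.032 0.034] [array([ 441.2, -345.1]), array([46.5, 47.8]), np.float64(12.7)]
foot [0.564 0.269 0.007] 0.0025
tip [0.539 0.26  0.207] 0.0085
tip2 [0.544 0.26  0.205] 0.0141
bend [0.564 0.269 0.16 ] 0.0065
top [0.56  0.268 0.012]
((564.3759155273438, 271.442138671875), (155.51568603515625, 149.630859375), 49.26632308959961)
0.03 7 [0.5594 0.2683]
0.06 5 [0.5585 0.268 ]
0.09 6 [0.5601 0.2672]
0.12 6 [0.5597 0.2672]
0.15 5 [0.5611 0.2655]
0.165 3 [0.5631 0.265 ]
0.18 14 [0.5583 0.2674]
0.19 18 [0.5504 0.265 ]
0.2 31 [0.5375 0.2619]
0.21 11 [0.5344 0.2601]
side [0.565 0.257 0.012]
((562.8362426757812, 266.69525146484375), (110.45136260986328, 115.65289306640625), 16.55845832824707)
0.03 13 [0.5636 0.2637]
0.06 16 [0.5631 0.2651]
0.09 17 [0.5628 0.2634]
0.12 14 [0.5622 0.2645]
0.15 18 [0.562  0.2647]
0.165 14 [0.5625 0.2643]
0.18 19 [0.556  0.2621]
0.19 28 [0.5481 0.2602]
0.2 25 [0.5393 0.2578]
0.21 12 [0.5349 0.256 ]
can [0.778 0.1   0.05 ] [0.782 0.095 0.05 ]
tin [0.64  0.487 0.05 ] [0.64  0.471 0.05 ]
padlock [0.361 0.362 0.05 ] [0.369 0.334 0.05 ]
```

View pics/crop1.png

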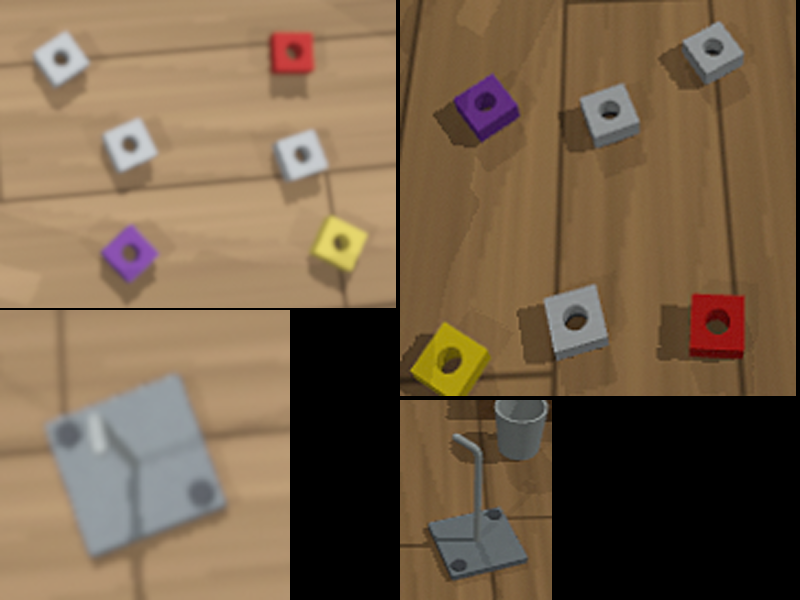

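All three aluminium housings lie upside down: top view (372,232), (404,271) and (482,276), with the top face about 32 mm high and no collar showing. Red (478,229), yellow (500,315) and purple (404,320) are look-alikes. The crop confirms that only the grey ones fit. The stand's foot is at about (0.562, 0.266), and the tip leans towards heading 196°.

My plan is to grasp tilted forward, turn the housing onto its side, regrasp, and then thread it with the tool vertical.

```bash
cat >> h.py <<'E'
from scipy.spatial.transform import Rotation as Ro
def toolR(psi,tilt):
    # tool x heading psi (deg) when pointing down; tilt>0 leans z towards heading psi
    p=np.radians(psi);x=np.array([np.cos(p),np.sin(p),0]);z=np.array([0,0,-1.]);y=np.cross(z,x)
    R=np.c_[x,y,z]; return Ro.from_rotvec(y*np.radians(tilt))*Ro.from_matrix(R)
def rows(*way):
    """way: (G xyz, psi, tilt); prints the row for each, relative to the previous"""
    s=bot.read_state();p=s["position"];R=Ro.from_matrix(s["tcp_rot"])
    for G,psi,t in way:
        T=toolR(psi,t);q=np.array(G)-.006*T.as_matrix()[:,2];w=(T*R.inv()).as_rotvec()/2
        print(np.r_[q-p,w].round(4).tolist(),"steps",round(max(np.linalg.norm(q-p)/.0417,np.linalg.norm(w)*2/.125),1)); p,R=q,T
E
python3 - <<'E'
from h import *
G1=np.array([.578,-.079,.0]); f=-np.array([np.cos(np.radians(29)),np.sin(np.radians(29)),0])
g=G1+.004*f+[0,0,.025]
rows(((.45,.3,.30),-20,0),((.55,-.08,.25),29,0),(g+[-.08,-.045,.09],29,40),(g,29,40))
E
```

```text
[0.2126, -0.2781, 0.0584, -0.0, 0.0, -1.5504] steps 24.8
[0.1, -0.38, -0.05, 0.0, 0.0, 0.4276] steps 9.5
[-0.0589, -0.0478, -0.1364, 0.1692, -0.3053, 0.0] steps 5.6
[0.08, 0.045, -0.09, 0.0, 0.0, 0.0] steps 3.1
```

```bash
M="python3 -m handwheel"
python3 -m handwheel '[[0.04,-0.07,0.07,0,0,-0.1],[0.14,-0.15,0.07,0,0,-0.3744],[0.14,-0.18,0.07,0,0,-0.3744],[0.14,-0.18,0.07,0,0,-0.3744],[0.14,-0.18,0.07,0,0,-0.3744],[0.14,-0.18,0.07,0,0,-0.3744],[0.14,-0.18,0.07,0,0,-0.3744],[0.14,-0.18,0.07,0,0,-0.3744]]' 1
python3 -m handwheel '[[0.1,-0.2,0,0,0,-0.3744],[0.1,-0.2,0,0,0,-0.3744],[0.1,-0.2,0,0,0,-0.3744],[0.1,-0.2,0,0,0,-0.3744],[0.1,-0.2,0,0,0,-0.3744],[0.1,-0.2,0,0,0,-0.3744],[0.1,-0.2,0,0,0,-0.3744],[0.1,-0.2,0,0,0,-0.3744]]'
python3 -m handwheel '[[0.05,-0.28,-0.05,0,0,-0.3744],[0.05,-0.28,-0.05,0,0,-0.3744],[0.05,-0.28,-0.05,0,0,-0.3744],[0.05,-0.28,-0.05,0,0,-0.3744],[0.05,-0.28,-0.05,0,0,-0.3744],[0.05,-0.28,-0.05,0,0,-0.3744],[0.05,-0.28,-0.05,0,0,-0.3744],[0.05,-0.28,-0.05,0,0,-0.3744]]'
python3 - <<'E'
from h import *
cams.capture("top");cams.capture("side")
P={n:cloud(n,cams.capture(n)[1]) for n in("side",)}
print(models.spot_in("housing_a","side")and[(np.round(r["position"]).tolist()) for r in models.spot_in("housing_a","side")])
print(bot.read_state()["joint_positions"].round(1))
f=-np.array([np.cos(np.radians(29)),np.sin(np.radians(29)),0])
g=np.array([.578,-.079,.025])+.004*f
rows((g+[-.05,-.028,.10],29,40),(g,29,40))
E
```

```text
time_s: 1.37
position: [0.3789, 0.397, 0.3182]
tcp_rot: [[-0.416, 0.909, 0.001], [0.909, 0.416, 0.001], [0.001, 0.001, -1.0]]
force: [-1.3, 0.3, 1.0]
opening: 1.0
grasp_force: 0.0
time_s: 2.03
position: [0.4771, 0.1988, 0.3171]
tcp_rot: [[0.309, 0.951, -0.001], [0.951, -0.309, 0.001], [0.0, -0.002, -1.0]]
force: [0.3, -0.3, 0.0]
opening: 0.997
grasp_force: 0.0
time_s: 2.7
position: [0.5291, -0.0858, 0.2663]
tcp_rot: [[0.875, 0.484, 0.0], [0.484, -0.875, -0.002], [-0.001, 0.002, -1.0]]
force: [0.3, -0.0, -0.1]
opening: 0.998
grasp_force: 0.0
[[263.0, 436.0], [326.0, 319.0], [324.0, 441.0], [219.0, 342.0], [203.0, 457.0], [276.0, 348.0], [326.0, 217.0]]
[-20.6  21.7  93.9   0.   64.4  40.2]
[-0.006, -0.0315, -0.138, 0.1693, -0.3053, -0.0019] steps 5.6
[0.05, 0.028, -0.1, 0.0, 0.0, 0.0] steps 2.8
```

```bash
python3 -m handwheel '[[-0.006,-0.0315,-0.138,0.169,-0.305,0],[-0.006,-0.0315,-0.138,0.169,-0.305,0],[-0.006,-0.0315,-0.138,0.169,-0.305,0],[-0.006,-0.0315,-0.138,0.169,-0.305,0],[-0.006,-0.0315,-0.138,0.169,-0.305,0],[-0.006,-0.0315,-0.138,0.169,-0.305,0],[-0.006,-0.0315,-0.138,0.169,-0.305,0],[-0.006,-0.0315,-0.138,0.169,-0.305,0]]'
python3 - <<'E'
from h import *
for n in("top","side"):
    im,D=cams.capture(n);cv2.imwrite(f"pics/{n}1.png",im)
print(bot.read_state()["joint_positions"].round(1))
f=-np.array([np.cos(np.radians(29)),np.sin(np.radians(29)),0])
g=np.array([.578,-.079,.025])+.004*f
rows((g,29,40))
t=cv2.imread("pics/top1.png");s=cv2.imread("pics/side1.png")
cv2.imwrite("pics/v1.png",np.hstack([cv2.resize(t[160:320,300:450],(375,400)),cv2.resize(s[200:400,220:420],(400,400))]))
E
```

```text
time_s: 3.62
position: [0.5217, -0.1079, 0.1304]
tcp_rot: [[0.707, 0.502, 0.499], [0.398, -0.865, 0.306], [0.585, -0.018, -0.811]]
force: [-0.7, 1.6, 0.2]
opening: 1.003
grasp_force: 0.0
[-42.   34.7 118.   67.7  37.2 -40.8]
[0.0514, 0.0251, -0.0995, 0.0086, -0.0397, -0.0084] steps 2.8
```

View pics/v1.png

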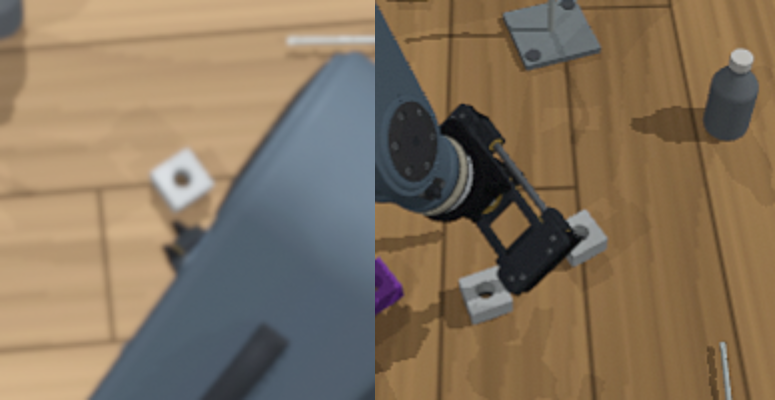

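The tool hovers tilted, short of H1 (top crop (182,178)), and nothing has been disturbed. Next I descend and grip.

```bash
python3 -m handwheel '[[0.01,0.005,-0.03,0.0086,-0.04,-0.008],[0.03,0.015,-0.06,0.0086,-0.04,-0.008],[0.0514,0.0251,-0.0995,0.0086,-0.04,-0.008],[0.0514,0.0251,-0.0995,0.0086,-0.04,-0.008],[0.0514,0.0251,-0.0995,0.0086,-0.04,-0.008],[0.0514,0.0251,-0.0995,0.0086,-0.04,-0.008],[0.0514,0.0251,-0.0995,0.0086,-0.04,-0.008],[0.0514,0.0251,-0.0995,0.0086,-0.04,-0.008]]'
python3 -m handwheel '[[0,0,0,0,0,0],[0,0,0,0,0,0],[0,0,0,0,0,0],[0,0,0,0,0,0],[0,0,0,0,0,0],[0,0,0,0,0,0],[0,0,0,0,0,0],[0,0,0,0,0,0]]' -1
python3 - <<'E'
from h import *
s=bot.read_state();print(s["joint_positions"].round(1),s["opening"])
R=s["tcp_rot"];print("G",s["position"]+.006*R[:,2])
rows(((.585,-.1,.13),16,0),((.59,-.11,.08),16,-50),((.59,-.11,.0275),16,-50))
E
```

```text
time_s: 4.38
position: [0.5727, -0.0841, 0.0324]
tcp_rot: [[0.666, 0.486, 0.566], [0.375, -0.874, 0.309], [0.645, 0.006, -0.764]]
force: [-0.4, 0.5, 0.5]
opening: 0.998
grasp_force: 0.0
time_s: 5.05
position: [0.5722, -0.084, 0.0305]
tcp_rot: [[0.668, 0.486, 0.564], [0.374, -0.874, 0.31], [0.644, 0.004, -0.765]]
force: [-0.1, 0.1, 0.3]
opening: 0.529
grasp_force: 30.0
[-36.8  49.9 116.1  97.1  36.2 -68.5] 0.5287424249302158
G [ 0.57561599 -0.08215627  0.02595455]
[0.0128, -0.016, 0.1055, -0.1326, 0.3245, -0.11] steps 5.9
[0.0094, -0.0087, -0.0521, -0.1203, 0.4194, -0.0] steps 7.0
[0.0, 0.0, -0.0525, 0.0, 0.0, 0.0] steps 1.3
```

```bash
python3 -m handwheel '[[0,0,0.04,0,0,0],[0.0128,-0.016,0.08,-0.1326,0.3245,-0.11],[0.0128,-0.016,0.1055,-0.1326,0.3245,-0.11],[0.0128,-0.016,0.1055,-0.1326,0.3245,-0.11],[0.0128,-0.016,0.1055,-0.1326,0.3245,-0.11],[0.0128,-0.016,0.1055,-0.1326,0.3245,-0.11],[0.0128,-0.016,0.1055,-0.1326,0.3245,-0.11],[0.0128,-0.016,0.1055,-0.1326,0.3245,-0.11]]'
python3 -m handwheel '[[0.009,-0.009,0,-0.12,0.419,0],[0.009,-0.009,0,-0.12,0.419,0],[0.009,-0.009,0,-0.12,0.419,0],[0.009,-0.009,0,-0.12,0.419,0],[0.009,-0.009,0,-0.12,0.419,0],[0.009,-0.009,0,-0.12,0.419,0],[0.009,-0.009,0,-0.12,0.419,0],[0.009,-0.009,0,-0.12,0.419,0]]'
python3 -m handwheel '[[0,0,0,0,0,0],[0,0,0,0,0,0],[0,0,0,0,0,0],[0,0,0,0,0,0],[0,0,0,0,0,0],[0,0,0,0,0,0],[0,0,0,0,0,0],[0,0,0,0,0,0]]'
python3 - <<'E'
from h import *
for n in("top","side"):
    im,D=cams.capture(n);cv2.imwrite(f"pics/{n}2.png",im)
s=bot.read_state();print(s["joint_positions"].round(1),s["opening"])
rows(((.59,-.11,.055),16,-50),((.59,-.11,.0275),16,-50))
t=cv2.imread("pics/top2.png");s=cv2.imread("pics/side2.png")
cv2.imwrite("pics/v2.png",np.hstack([cv2.resize(t[160:320,300:450],(375,400)),cv2.resize(s[200:400,220:420],(400,400))]))
E
```

```text
time_s: 5.72
position: [0.5842, -0.0975, 0.1342]
tcp_rot: [[0.868, 0.404, 0.29], [0.361, -0.913, 0.19], [0.342, -0.06, -0.938]]
force: [-0.7, -0.6, -1.0]
opening: 0.529
grasp_force: 30.0
time_s: 6.38
position: [0.5949, -0.1045, 0.131]
tcp_rot: [[0.797, 0.315, -0.515], [0.345, -0.938, -0.039], [-0.496, -0.146, -0.856]]
force: [1.0, 0.2, -2.1]
opening: 0.526
grasp_force: 30.0
time_s: 7.05
position: [0.5935, -0.1061, 0.134]
tcp_rot: [[0.801, 0.313, -0.511], [0.343, -0.939, -0.038], [-0.491, -0.145, -0.859]]
force: [0.2, 0.4, -0.9]
opening: 0.528
grasp_force: 30.0
[-16.   48.9  69.3 -10.2  91.   55.8] 0.5275777689884352
[0.0009, -0.0027, -0.075, -0.1211, 0.1469, -0.0084] steps 3.0
[0.0, 0.0, -0.0275, 0.0, 0.0, 0.0] steps 0.7
```

View pics/v2.png

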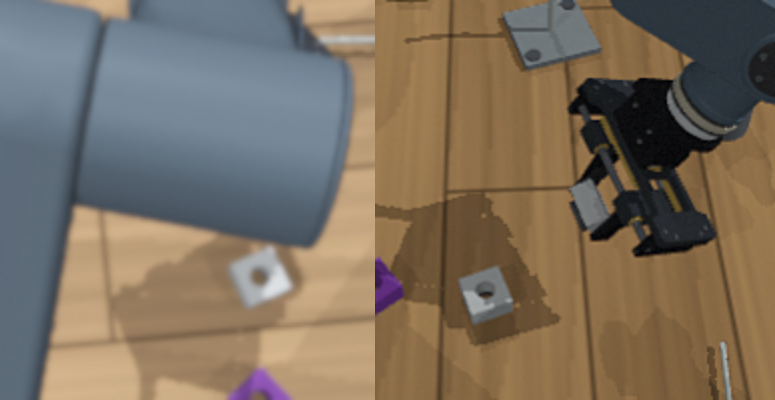

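The housing is held and turning (side crop (588,205)); H2 is untouched at (485,293). I'll finish the turn and lower it.

```bash
python3 -m handwheel '[[0,-0.0027,0,-0.121,0.147,-0.0084],[0,-0.0027,0,-0.121,0.147,-0.0084],[0,-0.0027,0,-0.121,0.147,-0.0084],[0,-0.0027,-0.04,-0.121,0.147,-0.0084],[0,-0.0027,-0.075,-0.121,0.147,-0.0084],[0,-0.0027,-0.075,-0.121,0.147,-0.0084],[0,-0.0027,-0.075,-0.121,0.147,-0.0084],[0,-0.0027,-0.075,-0.121,0.147,-0.0084]]'
python3 -m handwheel '[[0,0,0,0,0,0],[0,0,0,0,0,0],[0,0,0,0,0,0],[0,0,0,0,0,0],[0,0,0,0,0,0],[0,0,0,0,0,0],[0,0,0,0,0,0],[0,0,0,0,0,0]]'
python3 - <<'E'
from h import *
s=bot.read_state();print(s["joint_positions"].round(1),s["opening"])
rows(((.59,-.11,.0275),16,-50))
E
```

```text
time_s: 7.82
position: [0.5942, -0.109, 0.0603]
tcp_rot: [[0.618, 0.275, -0.736], [0.176, -0.961, -0.211], [-0.766, 0.001, -0.643]]
force: [0.7, 0.2, -0.5]
opening: 0.525
grasp_force: 30.0
time_s: 8.48
position: [0.5935, -0.1086, 0.0586]
tcp_rot: [[0.617, 0.276, -0.737], [0.177, -0.961, -0.211], [-0.766, -0.0, -0.642]]
force: [-0.3, -0.3, -1.6]
opening: 0.523
grasp_force: 30.0
[-11.5  62.7  59.3 -21.3 103.6  66.3] 0.5231932337764552
[0.0009, -0.0001, -0.0273, -0.0001, -0.0003, -0.0] steps 0.7
```

```bash
python3 -m handwheel '[[0,0,-0.01,0,0,0],[0,0,-0.02,0,0,0],[0,0,-0.0265,0,0,0],[0,0,-0.0275,0,0,0],[0,0,-0.028,0,0,0],[0,0,-0.028,0,0,0],[0,0,-0.028,0,0,0],[0,0,-0.028,0,0,0]]'
```

```text
time_s: 9.15
position: [0.5935, -0.1086, 0.0303]
tcp_rot: [[0.618, 0.276, -0.737], [0.178, -0.961, -0.211], [-0.766, -0.001, -0.643]]
force: [-0.3, -0.1, -0.4]
opening: 0.525
grasp_force: 30.0
```

```bash
python3 -m handwheel '[[0,0,-0.001,0,0,0],[0,0,-0.001,0,0,0],[0,0,-0.001,0,0,0],[0,0,-0.002,0,0,0],[0,0,-0.002,0,0,0],[0,0,-0.002,0,0,0],[0,0,-0.002,0,0,0],[0,0,-0.002,0,0,0]]'
```

```text
time_s: 9.82
position: [0.5936, -0.1086, 0.0303]
tcp_rot: [[0.617, 0.275, -0.737], [0.177, -0.961, -0.211], [-0.767, 0.0, -0.641]]
force: [0.0, 1.6, 7.2]
opening: 0.527
grasp_force: 30.0
```

```bash
python3 -m handwheel '[[0,0,0,0,0,0],[0,0,0,0,0,0],[0,0,0,0,0,0],[0,0,0,0,0,0],[0,0,0,0,0,0],[0,0,0,0,0,0],[0.01,0.003,0.009,0,0,0],[0.03,0.008,0.026,0,0,0]]' 1
python3 -m handwheel '[[0.03,0.009,0.026,0,0,0],[0.059,0.017,0.1,0.12,-0.42,0],[0.059,0.017,0.14,0.12,-0.42,0],[0.059,0.017,0.14,0.12,-0.42,0],[0.059,0.017,0.14,0.12,-0.42,0],[0.059,0.017,0.14,0.12,-0.42,0],[0.059,0.017,0.14,0.12,-0.42,0],[0.059,0.017,0.14,0.12,-0.42,0]]'
python3 - <<'E'
from h import *
for n in("top","side"):
    im,D=cams.capture(n);cv2.imwrite(f"pics/{n}3.png",im)
    Q=cloud(n,D).reshape(-1,3);m=(np.linalg.norm(Q[:,:2]-[.59,-.11],axis=1)<.06)&(Q[:,2]>.02)&(Q[:,2]<.055);q=Q[m]
    print(n,len(q),np.percentile(q[:,2],[50,90]).round(3) if len(q) else"");
    w=q[q[:,2]>.038]
    if len(w)>4: print(cv2.minAreaRect((w[:,:2]*1000).astype(np.float32)))
s=bot.read_state();print(s["joint_positions"].round(1),s["opening"])
rows(((.52,-.12,.15),16,25),((.54,-.125,.09),16,40))
t=cv2.imread("pics/top3.png");s=cv2.imread("pics/side3.png")
cv2.imwrite("pics/v3.png",np.hstack([cv2.resize(t[160:320,300:450],(375,400)),cv2.resize(s[200:400,220:420],(400,400))]))
E
```

```text
time_s: 10.48
position: [0.6207, -0.1006, 0.0529]
tcp_rot: [[0.612, 0.274, -0.742], [0.178, -0.962, -0.209], [-0.771, -0.004, -0.637]]
force: [-0.9, 0.3, 0.8]
opening: 0.978
grasp_force: 0.0
time_s: 11.15
position: [0.6831, -0.0836, 0.1965]
tcp_rot: [[0.961, 0.275, 0.009], [0.275, -0.961, -0.0], [0.009, 0.003, -1.0]]
force: [-1.3, 0.3, -0.4]
opening: 0.997
grasp_force: 0.0
top 0 
side 349 [0.044 0.047]
((580.4609375, -114.43955993652344), (32.240509033203125, 48.31117248535156), 16.718284606933594)
[-16.4  38.   75.7  -0.   66.6  57.7] 1.0000134285628255
[-0.1603, -0.0368, -0.0396, 0.0595, -0.2119, 0.0009] steps 4.1
[0.0187, -0.0054, -0.0608, 0.0361, -0.1258, 0.0] steps 2.1
```

View pics/v3.png

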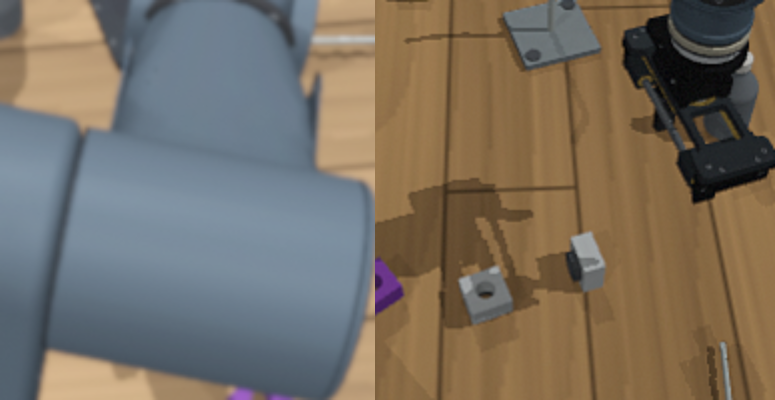

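```bash
python3 - <<'E'
from h import *
z=toolR(16,30).as_matrix()[:,2];G=np.array([.584,-.112,.026])
rows((G-.12*z,16,30),(G,16,30))
E
```

```text
[-0.1544, -0.0454, -0.0599, 0.0715, -0.2538, 0.0009] steps 4.2
[0.0577, 0.0165, -0.1039, 0.0, 0.0, 0.0] steps 2.9
```

```bash
python3 -m handwheel '[[-0.1544,-0.0454,0,0.0715,-0.254,0],[-0.1544,-0.0454,-0.06,0.0715,-0.254,0],[-0.1544,-0.0454,-0.06,0.0715,-0.254,0],[-0.1544,-0.0454,-0.06,0.0715,-0.254,0],[-0.1544,-0.0454,-0.06,0.0715,-0.254,0],[-0.1544,-0.0454,-0.06,0.0715,-0.254,0],[-0.1544,-0.0454,-0.06,0.0715,-0.254,0],[-0.1544,-0.0454,-0.06,0.0715,-0.254,0]]'
python3 -m handwheel '[[0,0,0,0,0,0],[0,0,0,0,0,0],[0,0,0,0,0,0],[0,0,0,0,0,0],[0,0,0,0,0,0],[0,0,0,0,0,0],[0,0,0,0,0,0],[0,0,0,0,0,0]]'
python3 - <<'E'
from h import *
rows(((.584,-.112,.026),16,30));print(bot.read_state()["joint_positions"].round(1))
E
```

```text
time_s: 11.92
position: [0.5364, -0.1262, 0.1364]
tcp_rot: [[0.83, 0.284, 0.479], [0.244, -0.959, 0.147], [0.501, -0.005, -0.865]]
force: [0.1, 0.1, 0.5]
opening: 0.999
grasp_force: 0.0
time_s: 12.58
position: [0.5348, -0.1252, 0.137]
tcp_rot: [[0.832, 0.283, 0.477], [0.243, -0.959, 0.145], [0.498, -0.005, -0.867]]
force: [-0.2, 0.9, -0.1]
opening: 0.999
grasp_force: 0.0
[0.0463, 0.0124, -0.1058, -0.0022, -0.0017, -0.0037] steps 2.8
[-37.3  31.9 116.4  62.8  27.  -19.7]
```

```bash
python3 -m handwheel '[[0.01,0.003,-0.03,0,0,0],[0.03,0.008,-0.06,0,0,0],[0.0463,0.0124,-0.1,0,0,0],[0.0463,0.0124,-0.1058,0,0,0],[0.0463,0.0124,-0.1058,0,0,0],[0.0463,0.0124,-0.1058,0,0,0],[0.0463,0.0124,-0.1058,0,0,0],[0.0463,0.0124,-0.1058,0,0,0]]'
python3 -m handwheel '[[0,0,0,0,0,0],[0,0,0,0,0,0],[0,0,0,0,0,0],[0,0,0,0,0,0],[0,0,0,0,0,0],[0,0,0,0,0,0],[0,0,0,0,0,0],[0,0,0,0,0,0]]' -1
cat >> h.py <<'E'
s_=np.array([-np.cos(np.radians(16.5)),-np.sin(np.radians(16.5)),0]);up=np.array([0,0,1.])
n_=(s_+up)/2**.5;l_=(up-s_)/2**.5
FOOT=np.array([.563,.268,0]);TIP=FOOT+.03*s_+.202*up
def Gtip(d,dl=.003,h45=True): return TIP+d*n_+dl*l_
E
python3 - <<'E'
from h import *
s=bot.read_state();print("G",s["position"]+.006*s["tcp_rot"][:,2])
rows(((.56,-.10,.2),16.5,0),(Gtip(.07)+[0,-.08,.06],16.5,-15),(Gtip(.045),16.5,-15))
E
```

```text
time_s: 13.25
position: [0.5807, -0.1131, 0.0315]
tcp_rot: [[0.833, 0.282, 0.477], [0.242, -0.959, 0.145], [0.498, -0.005, -0.867]]
force: [0.0, -0.1, 0.2]
opening: 1.002
grasp_force: 0.0
time_s: 13.92
position: [0.5807, -0.113, 0.031]
tcp_rot: [[0.833, 0.282, 0.476], [0.242, -0.959, 0.145], [0.498, -0.006, -0.867]]
force: [-0.9, 0.6, 0.7]
opening: 0.526
grasp_force: 30.0
G [ 0.58359469 -0.11212709  0.0257814 ]
[-0.0207, 0.013, 0.175, -0.0764, 0.2492, 0.0017] steps 4.2
[-0.0697, 0.2665, 0.1134, -0.0372, 0.1255, 0.0] steps 7.1
[0.0169, 0.085, -0.0777, 0.0, 0.0, 0.0] steps 2.8
```

```bash
python3 -m handwheel '[[0,0,0.04,0,0,0],[-0.02,0.013,0.175,-0.0764,0.249,0.0017],[-0.02,0.013,0.175,-0.0764,0.249,0.0017],[-0.02,0.013,0.175,-0.0764,0.249,0.0017],[-0.02,0.013,0.175,-0.0764,0.249,0.0017],[-0.02,0.013,0.175,-0.0764,0.249,0.0017],[-0.02,0.013,0.175,-0.0764,0.249,0.0017],[-0.02,0.013,0.175,-0.0764,0.249,0.0017]]'
python3 -m handwheel '[[-0.07,0.05,0.113,-0.037,0.1255,0],[-0.07,0.15,0.113,-0.037,0.1255,0],[-0.07,0.266,0.113,-0.037,0.1255,0],[-0.07,0.266,0.113,-0.037,0.1255,0],[-0.07,0.266,0.113,-0.037,0.1255,0],[-0.07,0.266,0.113,-0.037,0.1255,0],[-0.07,0.266,0.113,-0.037,0.1255,0],[-0.07,0.266,0.113,-0.037,0.1255,0]]'
python3 -m handwheel '[[0,0,0,0,0,0],[0,0,0,0,0,0],[0,0,0,0,0,0],[0,0,0,0,0,0],[0,0,0,0,0,0],[0,0,0,0,0,0],[0,0,0,0,0,0],[0,0,0,0,0,0]]'
python3 - <<'E'
from h import *
s=bot.read_state();print(s["joint_positions"].round(1))
rows((Gtip(.05),16.5,-15),(Gtip(.02),16.5,-15),(Gtip(-.02),16.5,-15))
E
```

```text
time_s: 14.58
position: [0.5604, -0.0971, 0.1941]
tcp_rot: [[0.944, 0.301, 0.137], [0.292, -0.953, 0.081], [0.155, -0.037, -0.987]]
force: [1.5, 2.3, -2.1]
opening: 0.528
grasp_force: 30.0
time_s: 15.25
position: [0.4921, 0.1728, 0.3093]
tcp_rot: [[0.949, 0.298, -0.102], [0.3, -0.954, 0.011], [-0.094, -0.041, -0.995]]
force: [0.2, -1.0, -1.1]
opening: 0.521
grasp_force: 30.0
time_s: 15.92
position: [0.4939, 0.168, 0.3081]
tcp_rot: [[0.95, 0.293, -0.102], [0.296, -0.955, 0.009], [-0.095, -0.038, -0.995]]
force: [0.0, 0.2, -0.6]
opening: 0.528
grasp_force: 30.0
[ 5.9 20.5 89.   1.1 76.4 78.4]
[0.0099, 0.0825, -0.0629, -0.0424, 0.074, -0.0034] steps 2.5
[0.0203, 0.006, -0.0212, 0.0, 0.0, 0.0] steps 0.7
[0.0271, 0.008, -0.0283, 0.0, 0.0, 0.0] steps 1.0
```

```bash
python3 -m handwheel '[[0.01,0.04,-0.01,-0.042,0.074,-0.003],[0.01,0.08,-0.02,-0.042,0.074,-0.003],[0.01,0.0825,-0.04,-0.042,0.074,-0.003],[0.01,0.0825,-0.063,-0.042,0.074,-0.003],[0.01,0.0825,-0.063,-0.042,0.074,-0.003],[0.01,0.0825,-0.063,-0.042,0.074,-0.003],[0.01,0.0825,-0.063,-0.042,0.074,-0.003],[0.01,0.0825,-0.063,-0.042,0.074,-0.003]]'
python3 - <<'E'
from h import *
for n in("top","side"):
    im,D=cams.capture(n);cv2.imwrite(f"pics/{n}4.png",im)
    c=np.round(proj(n,[TIP,TIP+.045*n_,FOOT+.16*up])).astype(int);print(n,c.tolist())
    for k in c: cv2.circle(im,tuple(k.tolist()),0,(0,0,255),-1)
    x,y=c[0]; cv2.imwrite(f"pics/w_{n}.png",cv2.resize(im[max(0,y-40):y+40,x-40:x+40],(400,400),interpolation=cv2.INTER_CUBIC))
cv2.imwrite("pics/v4.png",np.hstack([cv2.imread("pics/w_top.png"),cv2.imread("pics/w_side.png")]))
rows((Gtip(.05),16.5,-15),(Gtip(.02),16.5,-15),(Gtip(-.02),16.5,-15))
E
```

```text
time_s: 16.58
position: [0.5047, 0.2508, 0.2469]
tcp_rot: [[0.927, 0.285, -0.245], [0.276, -0.959, -0.072], [-0.255, -0.001, -0.967]]
force: [-0.3, 0.8, -1.3]
opening: 0.528
grasp_force: 30.0
top [[229, 245], [232, 255], [229, 236]]
side [[297, 163], [284, 156], [308, 174]]
[-0.0008, -0.0003, -0.0017, -0.0009, 0.0017, -0.0006] steps 0.0
[0.0203, 0.006, -0.0212, 0.0, 0.0, 0.0] steps 0.7
[0.0271, 0.008, -0.0283, 0.0, 0.0, 0.0] steps 1.0
```

View pics/v4.png

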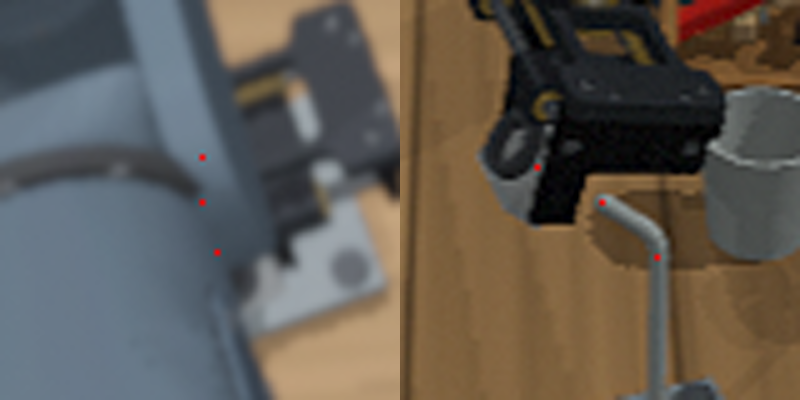

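The side view shows the projected tip on the rod tip (crop (602,203)), with the housing on its line and the collar outward at (513,150). I insert slowly.

```bash
python3 -m handwheel '[[0.002,0,-0.005,0,0,0],[0.006,0.001,-0.009,0,0,0],[0.009,0.002,-0.012,0,0,0],[0.012,0.003,-0.015,0,0,0],[0.016,0.004,-0.019,0,0,0],[0.02,0.006,-0.023,0,0,0],[0.02,0.006,-0.023,0,0,0],[0.02,0.006,-0.023,0,0,0]]'
python3 - <<'E'
from h import *
im,D=cams.capture("side");cv2.imwrite("pics/v5.png",cv2.resize(im[110:240,240:370],(520,520),interpolation=cv2.INTER_CUBIC))
print(bot.read_state()["force"],bot.read_state()["moment"]);rows((Gtip(-.02),16.5,-15))
E
```

```text
time_s: 17.35
position: [0.5238, 0.2572, 0.2217]
tcp_rot: [[0.925, 0.286, -0.249], [0.276, -0.958, -0.073], [-0.259, -0.001, -0.966]]
force: [0.0, -0.9, -2.0]
opening: 0.527
grasp_force: 30.0
[-0.23861161 -0.05347272 -1.46350439] [ 0.01632854 -0.01863672  0.00649066]
[0.0276, 0.0074, -0.0262, -0.0004, -0.0003, -0.0011] steps 0.9
```

View pics/v5.png

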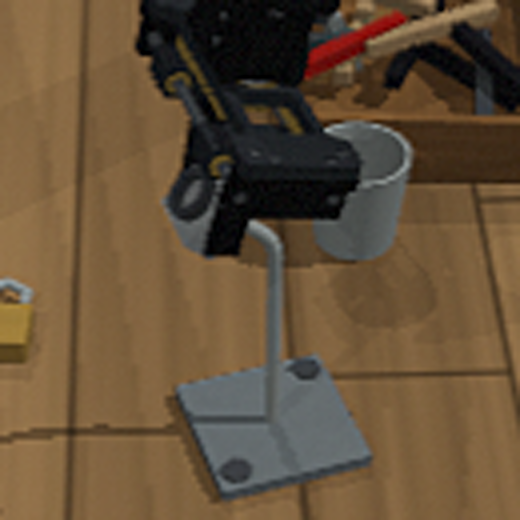

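No contact force; the rod tip is at the bore mouth behind the finger (crop (240,225)). Continue.

```bash
python3 -m handwheel '[[0.004,0.001,-0.004,0,0,0],[0.008,0.002,-0.008,0,0,0],[0.012,0.0035,-0.012,0,0,0],[0.016,0.0045,-0.016,0,0,0],[0.02,0.006,-0.02,0,0,0],[0.02,0.006,-0.02,0,0,0],[0.02,0.006,-0.02,0,0,0],[0.02,0.006,-0.02,0,0,0]]'
python3 -m handwheel '[[0.004,0.001,-0.004,0,0,0],[0.008,0.002,-0.008,0,0,0],[0.012,0.0035,-0.012,0,0,0],[0.015,0.0045,-0.015,0,0,0],[0.015,0.0045,-0.015,0,0,0],[0.015,0.0045,-0.015,0,0,0],[0.015,0.0045,-0.015,0,0,0],[0.015,0.0045,-0.015,0,0,0]]'
python3 - <<'E'
from h import *
im,D=cams.capture("side");cv2.imwrite("pics/v6.png",cv2.resize(im[110:240,240:370],(520,520),interpolation=cv2.INTER_CUBIC))
print(bot.read_state()["force"],bot.read_state()["moment"]);rows((Gtip(-.027),16.5,-15))
E
```

```text
time_s: 18.07
position: [0.5437, 0.2631, 0.2022]
tcp_rot: [[0.926, 0.286, -0.248], [0.276, -0.958, -0.073], [-0.259, -0.001, -0.966]]
force: [0.0, 0.2, -1.5]
opening: 0.529
grasp_force: 30.0
time_s: 18.73
position: [0.5587, 0.2676, 0.1874]
tcp_rot: [[0.926, 0.286, -0.248], [0.276, -0.958, -0.073], [-0.258, -0.001, -0.966]]
force: [-0.2, 0.0, -0.7]
opening: 0.523
grasp_force: 30.0
[-0.3052136   0.12843467 -1.36565407] [ 0.00797533 -0.05299761 -0.00286998]
[-0.0026, -0.0016, 0.0033, -0.0005, 0.0002, -0.001] steps 0.1
```

View pics/v6.png

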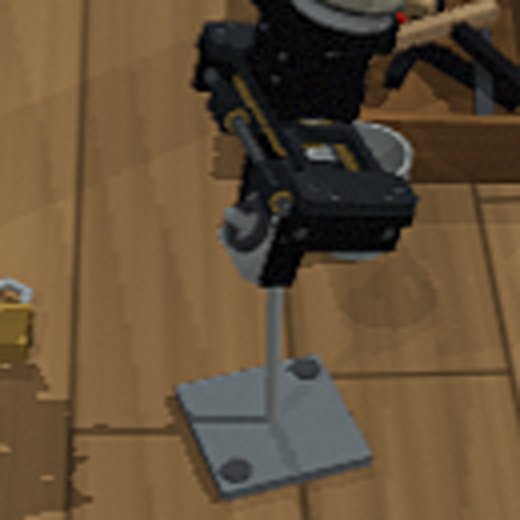

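The rod shows through the collar (crop (240,215)). I release and retreat upward.

```bash
python3 -m handwheel '[[0,0,0,0,0,0],[0,0,0,0,0,0],[0,0,0,0,0,0],[0,0,0,0,0,0],[0,0,0,0,0,0],[0,0,0,0,0,0],[0.005,0.001,0.02,0,0,0],[0.015,0.004,0.06,0,0,0]]' 1
python3 -m handwheel '[[0.01,0,0.04,0,0,0],[0.02,0,0.08,0,0,0],[0.02,0,0.1,0,0,0],[0.02,-0.04,0.1,0,0,0],[0.02,-0.08,0.1,0,0,0],[0.02,-0.12,0.1,0,0,0],[0.02,-0.16,0.1,0,0,0],[0.02,-0.2,0.1,0,0,0]]'
cat >> h.py <<'E'
def measure(P,xy,lo=.018,hi=.08,r=.045,dz=.004):
    q=P.reshape(-1,3);q=q[(np.linalg.norm(q[:,:2]-xy,axis=1)<r)&(q[:,2]>lo)&(q[:,2]<hi)]
    if len(q)<30: return None
    w=q[q[:,2]>np.percentile(q[:,2],50)-dz];m=cv2.minAreaRect((w[:,:2]*1000).astype(np.float32))
    return len(q),np.percentile(q[:,2],[50,90]).round(3),[np.round(x,1) for x in m]
E
python3 - <<'E'
from h import *
ims=[]
for n in("side","top"):
    im,D=cams.capture(n);P=cloud(n,D)
    for nm,xy in(("H2",(.47,-.147)),("H3",(.44,-.344)),("pile",(.563,.268))): print(n,nm,measure(P,xy))
    ims.append(im)
cv2.imwrite("pics/v7.png",np.hstack([cv2.resize(ims[0][110:240,240:370],(400,400)),cv2.resize(ims[1][180:310,170:300],(400,400))]))
E
```

```text
time_s: 19.45
position: [0.5698, 0.2704, 0.2428]
tcp_rot: [[0.922, 0.286, -0.261], [0.275, -0.958, -0.077], [-0.272, -0.001, -0.962]]
force: [-0.3, 0.1, -1.3]
opening: 0.98
grasp_force: 0.0
time_s: 20.12
position: [0.5933, 0.07, 0.3475]
tcp_rot: [[0.926, 0.287, -0.248], [0.277, -0.958, -0.073], [-0.258, -0.001, -0.966]]
force: [-0.1, -0.4, 0.9]
opening: 1.001
grasp_force: 0.0
side H2 (435, array([0.031, 0.034]), [array([ 469.8, -147.5]), array([46.5, 49.3]), np.float64(18.8)])
side H3 (591, array([0.032, 0.035]), [array([ 441.2, -345.2]), array([46.4, 48.1]), np.float64(12.7)])
side pile (293, array([0.037, 0.052]), [array([562. , 264.1]), array([45.7, 48.5]), np.float64(4.7)])
top H2 (287, array([0.03 , 0.033]), [array([ 469.5, -145.2]), array([45.4, 45.4]), np.float64(19.0)])
top H3 (300, array([0.03 , 0.034]), [array([ 438.8, -343.5]), array([46.5, 46.8]), np.float64(13.2)])
top pile (299, array([0.036, 0.045]), [array([560.8, 268.2]), array([46.6, 46.7]), np.float64(3.4)])
```

View pics/v7.png

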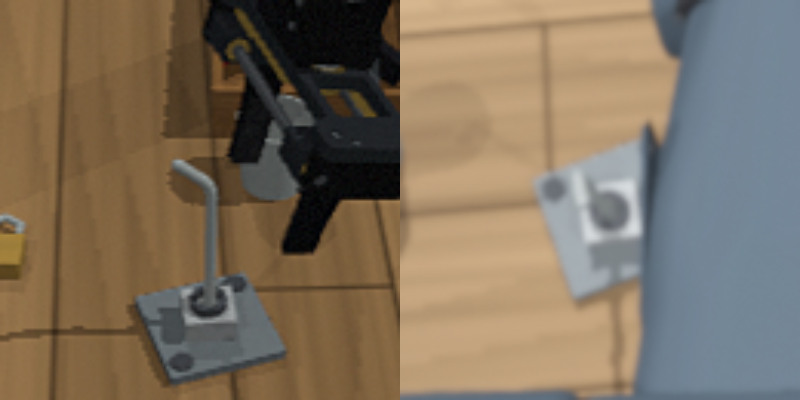

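The first housing sits flat on the base, collar up. H2 and H3 are unmoved. Now H2.

```bash
python3 - <<'E'
from h import *
z=toolR(19,30).as_matrix()[:,2];G=np.array([.467,-.1475,.026])
rows((G-.12*z,19,30))
E
```

```text
[-0.1864, -0.2337, -0.2124, 0.1198, -0.3742, 0.0236] steps 8.8
```

```bash
python3 -m handwheel '[[-0.05,-0.23,0,0.12,-0.374,0.0236],[-0.1,-0.23,0,0.12,-0.374,0.0236],[-0.15,-0.23,0,0.12,-0.374,0.0236],[-0.186,-0.234,0,0.12,-0.374,0.0236],[-0.186,-0.234,-0.1,0.12,-0.374,0.0236],[-0.186,-0.234,-0.18,0.12,-0.374,0.0236],[-0.186,-0.234,-0.212,0.12,-0.374,0.0236],[-0.186,-0.234,-0.212,0.12,-0.374,0.0236]]'
python3 -m handwheel '[[0,0,0,0,0,0],[0,0,0,0,0,0],[0,0,0,0,0,0],[0,0,0,0,0,0],[0,0,0,0,0,0],[0,0,0,0,0,0],[0,0,0,0,0,0],[0,0,0,0,0,0]]'
python3 - <<'E'
from h import *
z=toolR(19,30).as_matrix()[:,2];G=np.array([.467,-.1475,.026])
print(bot.read_state()["joint_positions"].round(1));rows((G-.12*z,19,30),(G,19,30))
E
```

```text
time_s: 20.88
position: [0.466, -0.1081, 0.2651]
tcp_rot: [[0.819, 0.338, 0.464], [0.293, -0.941, 0.167], [0.493, -0.0, -0.87]]
force: [1.2, -0.1, -0.0]
opening: 0.998
grasp_force: 0.0
time_s: 21.55
position: [0.4668, -0.1072, 0.2646]
tcp_rot: [[0.82, 0.34, 0.459], [0.295, -0.94, 0.17], [0.49, -0.004, -0.872]]
force: [-1.0, -1.0, 0.2]
opening: 0.997
grasp_force: 0.0
[-42.   12.5 117.4  39.7  42.7   0.2]
[-0.0593, -0.0609, -0.1295, 0.0003, -0.0062, -0.0079] steps 3.7
[0.0567, 0.0195, -0.1039, 0.0, 0.0, 0.0] steps 2.9
```

```bash
python3 -m handwheel '[[-0.026,-0.05,0,0,-0.006,-0.008],[-0.026,-0.05,-0.04,0,-0.006,-0.008],[-0.026,-0.05,-0.08,0,-0.006,-0.008],[-0.026,-0.05,-0.12,0,-0.006,-0.008],[-0.026,-0.05,-0.15,0,-0.006,-0.008],[-0.026,-0.05,-0.15,0,-0.006,-0.008],[-0.026,-0.05,-0.15,0,-0.006,-0.008],[-0.026,-0.05,-0.15,0,-0.006,-0.008]]'
python3 - <<'E'
from h import *
z=toolR(19,30).as_matrix()[:,2];G=np.array([.467,-.1475,.026])
print(bot.read_state()["joint_positions"].round(1));rows((G,19,30))
E
```

```text
time_s: 22.22
position: [0.4405, -0.1574, 0.1138]
tcp_rot: [[0.82, 0.324, 0.471], [0.28, -0.946, 0.163], [0.499, -0.002, -0.867]]
force: [1.1, -0.3, 0.5]
opening: 1.001
grasp_force: 0.0
[-50.9  33.6 126.4  73.8  29.2 -48.6]
[0.0237, 0.0089, -0.0826, -0.0007, -0.0009, 0.0006] steps 2.1
```

```bash
python3 -m handwheel '[[0.008,0.003,-0.03,0,0,0],[0.016,0.006,-0.06,0,0,0],[0.0237,0.0089,-0.0826,0,0,0],[0.0237,0.0089,-0.0826,0,0,0],[0.0237,0.0089,-0.0826,0,0,0],[0.0237,0.0089,-0.0826,0,0,0],[0.0237,0.0089,-0.0826,0,0,0],[0.0237,0.0089,-0.0826,0,0,0]]'
python3 -m handwheel '[[0,0,0,0,0,0],[0,0,0,0,0,0],[0,0,0,0,0,0],[0,0,0,0,0,0],[0,0,0,0,0,0],[0,0,0,0,0,0],[0,0,0,0,0,0],[0,0,0,0,0,0]]' -1
python3 - <<'E'
from h import *
s=bot.read_state();print("G",s["position"]+.006*s["tcp_rot"][:,2],s["joint_positions"].round(1))
rows(((.55,-.12,.15),16.5,-5),((.59,-.11,.10),16.5,-60))
E
```

```text
time_s: 22.88
position: [0.4644, -0.1491, 0.0334]
tcp_rot: [[0.819, 0.324, 0.474], [0.282, -0.946, 0.16], [0.5, 0.002, -0.866]]
force: [1.0, 0.4, -0.2]
opening: 0.998
grasp_force: 0.0
time_s: 23.55
position: [0.464, -0.1484, 0.0315]
tcp_rot: [[0.82, 0.324, 0.472], [0.281, -0.946, 0.163], [0.499, -0.001, -0.867]]
force: [1.1, -0.4, 0.4]
opening: 0.528
grasp_force: 30.0
G [ 0.46682217 -0.14744455  0.02632874] [-47.1  46.6 125.5 100.1  27.6 -74.2]
[0.0865, 0.0286, 0.1244, -0.0931, 0.2903, -0.0204] steps 4.9
[0.0445, 0.0113, -0.053, -0.1363, 0.4602, 0.0] steps 7.7
```

```bash
python3 -m handwheel '[[0,0,0.04,0,0,0],[0.02,0.01,0.08,0,0,0],[0.0865,0.0286,0.124,-0.093,0.29,-0.02],[0.0865,0.0286,0.124,-0.093,0.29,-0.02],[0.0865,0.0286,0.124,-0.093,0.29,-0.02],[0.0865,0.0286,0.124,-0.093,0.29,-0.02],[0.0865,0.0286,0.124,-0.093,0.29,-0.02],[0.0865,0.0286,0.124,-0.093,0.29,-0.02]]'
python3 -m handwheel '[[0.0445,0.011,0,-0.136,0.46,0],[0.0445,0.011,0,-0.136,0.46,0],[0.0445,0.011,0,-0.136,0.46,0],[0.0445,0.011,0,-0.136,0.46,0],[0.0445,0.011,0,-0.136,0.46,0],[0.0445,0.011,0,-0.136,0.46,0],[0.0445,0.011,0,-0.136,0.46,0],[0.0445,0.011,0,-0.136,0.46,0]]'
python3 - <<'E'
from h import *
rows(((.59,-.11,.08),16.5,-60))
E
```

```text
time_s: 24.22
position: [0.5311, -0.1158, 0.1325]
tcp_rot: [[0.892, 0.35, 0.286], [0.309, -0.934, 0.178], [0.33, -0.071, -0.941]]
force: [1.3, -0.0, -2.1]
opening: 0.525
grasp_force: 30.0
time_s: 24.88
position: [0.5772, -0.1053, 0.1332]
tcp_rot: [[0.798, 0.273, -0.538], [0.282, -0.957, -0.068], [-0.533, -0.098, -0.84]]
force: [0.0, -0.5, -2.5]
opening: 0.528
grasp_force: 30.0
[0.0178, -0.0032, -0.0502, -0.1134, 0.2177, 0.0166] steps 3.9
```

```bash
python3 -m handwheel '[[0.0178,-0.0032,0,-0.113,0.218,0.0166],[0.0178,-0.0032,0,-0.113,0.218,0.0166],[0.0178,-0.0032,0,-0.113,0.218,0.0166],[0.0178,-0.0032,0,-0.113,0.218,0.0166],[0.0178,-0.0032,-0.05,-0.113,0.218,0.0166],[0.0178,-0.0032,-0.05,-0.113,0.218,0.0166],[0.0178,-0.0032,-0.05,-0.113,0.218,0.0166],[0.0178,-0.0032,-0.05,-0.113,0.218,0.0166]]'
python3 - <<'E'
from h import *
rows(((.59,-.11,.027),16.5,-60))
E
```

```text
time_s: 25.55
position: [0.5939, -0.1092, 0.083]
tcp_rot: [[0.481, 0.283, -0.83], [0.145, -0.959, -0.243], [-0.865, -0.003, -0.502]]
force: [0.6, -0.0, -1.5]
opening: 0.53
grasp_force: 30.0
[0.0011, 0.0007, -0.053, -0.0018, 0.0007, 0.0005] steps 1.3
```

```bash
python3 -m handwheel '[[0,0,-0.02,0,0,0],[0.001,0.001,-0.04,0,0,0],[0.001,0.001,-0.048,0,0,0],[0.001,0.001,-0.051,0,0,0],[0.001,0.001,-0.053,0,0,0],[0.001,0.001,-0.0535,0,0,0],[0.001,0.001,-0.0535,0,0,0],[0.001,0.001,-0.0535,0,0,0]]'
python3 -m handwheel '[[0,0,0,0,0,0],[0,0,-0.001,0,0,0],[0,0,-0.001,0,0,0],[0,0,-0.0015,0,0,0],[0,0,-0.0015,0,0,0],[0,0,-0.002,0,0,0],[0,0,-0.002,0,0,0],[0,0,-0.002,0,0,0]]'
```

```text
time_s: 26.22
position: [0.5963, -0.1082, 0.0307]
tcp_rot: [[0.485, 0.283, -0.828], [0.144, -0.959, -0.244], [-0.863, -0.001, -0.506]]
force: [-0.1, -0.9, -2.1]
opening: 0.527
grasp_force: 30.0
time_s: 26.88
position: [0.596, -0.1081, 0.0291]
tcp_rot: [[0.483, 0.283, -0.829], [0.143, -0.959, -0.244], [-0.864, -0.001, -0.503]]
force: [2.0, 0.7, 5.6]
opening: 0.531
grasp_force: 30.0
```

```bash
python3 -m handwheel '[[0,0,0,0,0,0],[0,0,0,0,0,0],[0,0,0,0,0,0],[0,0,0,0,0,0],[0,0,0,0,0,0],[0,0,0,0,0,0],[0.015,0.004,0.009,0,0,0],[0.033,0.01,0.02,0,0,0]]' 1
python3 -m handwheel '[[0.033,0.01,0.02,0,0,0],[0.06,0.018,0.06,0.148,-0.5,0],[0.06,0.018,0.1,0.148,-0.5,0],[0.06,0.018,0.13,0.148,-0.5,0],[0.06,0.018,0.13,0.148,-0.5,0],[0.06,0.018,0.13,0.148,-0.5,0],[0.06,0.018,0.13,0.148,-0.5,0],[0.06,0.018,0.13,0.148,-0.5,0]]'
python3 - <<'E'
from h import *
im,D=cams.capture("side");P=cloud("side",D)
print(measure(P,(.585,-.111),lo=.02,hi=.06))
q=P.reshape(-1,3);w=q[(np.linalg.norm(q[:,:2]-[.585,-.111],axis=1)<.05)&(q[:,2]>.038)&(q[:,2]<.06)];print(cv2.minAreaRect((w[:,:2]*1000).astype(np.float32)))
print("H3",measure(P,(.44,-.344)))
z=toolR(16.5,30).as_matrix()[:,2];G=np.array([.585,-.1115,.026])
rows((G-.12*z,16.5,30))
E
```

```text
time_s: 27.55
position: [0.6274, -0.0983, 0.0468]
tcp_rot: [[0.479, 0.282, -0.831], [0.145, -0.959, -0.242], [-0.866, -0.004, -0.501]]
force: [0.5, -0.0, 0.1]
opening: 0.983
grasp_force: 0.0
time_s: 28.22
position: [0.6894, -0.0799, 0.1793]
tcp_rot: [[0.946, 0.285, -0.151], [0.281, -0.959, -0.045], [-0.158, 0.0, -0.987]]
force: [-1.0, -0.6, -1.8]
opening: 1.0
grasp_force: 0.0
(344, array([0.044, 0.047]), [array([ 581.9, -115.3]), array([32.3, 47.9]), np.float64(17.7)])
((581.9302978515625, -115.287109375), (32.321136474609375, 47.90167999267578), 17.665695190429688)
H3 (593, array([0.032, 0.034]), [array([ 441.3, -345.3]), array([46.5, 48.2]), np.float64(12.6)])
[-0.1595, -0.0489, -0.0442, 0.0963, -0.3289, -0.0001] steps 5.5
```

```bash
python3 -m handwheel '[[-0.04,-0.012,0.02,0.096,-0.329,0],[-0.1,-0.03,0,0.096,-0.329,0],[-0.1595,-0.05,-0.04,0.096,-0.329,0],[-0.1595,-0.05,-0.044,0.096,-0.329,0],[-0.1595,-0.05,-0.044,0.096,-0.329,0],[-0.1595,-0.05,-0.044,0.096,-0.329,0],[-0.1595,-0.05,-0.044,0.096,-0.329,0],[-0.1595,-0.05,-0.044,0.096,-0.329,0]]'
python3 -m handwheel '[[0,0,0,0,0,0],[0,0,0,0,0,0],[0,0,0,0,0,0],[0,0,0,0,0,0],[0,0,0,0,0,0],[0,0,0,0,0,0],[0,0,0,0,0,0],[0,0,0,0,0,0]]'
python3 - <<'E'
from h import *
rows(((.585,-.1125,.026),16.5,30))
E
```

```text
time_s: 28.93
position: [0.5373, -0.1228, 0.1355]
tcp_rot: [[0.85, 0.304, 0.429], [0.261, -0.952, 0.159], [0.457, -0.023, -0.889]]
force: [0.6, 0.1, -0.1]
opening: 1.0
grasp_force: 0.0
time_s: 29.6
position: [0.5375, -0.1223, 0.1362]
tcp_rot: [[0.851, 0.304, 0.428], [0.262, -0.952, 0.156], [0.455, -0.021, -0.89]]
force: [0.8, -0.4, -0.0]
opening: 0.999
grasp_force: 0.0
[0.0446, 0.009, -0.105, -0.0025, -0.0274, -0.0108] steps 2.7
```

```bash
python3 -m handwheel '[[0.01,0.002,-0.03,0,-0.027,-0.011],[0.027,0.005,-0.06,0,-0.027,-0.011],[0.0446,0.009,-0.1,0,-0.027,-0.011],[0.0446,0.009,-0.105,0,-0.027,-0.011],[0.0446,0.009,-0.105,0,-0.027,-0.011],[0.0446,0.009,-0.105,0,-0.027,-0.011],[0.0446,0.009,-0.105,0,-0.027,-0.011],[0.0446,0.009,-0.105,0,-0.027,-0.011]]'
python3 -m handwheel '[[0,0,0,0,0,0],[0,0,0,0,0,0],[0,0,0,0,0,0],[0,0,0,0,0,0],[0,0,0,0,0,0],[0,0,0,0,0,0],[0,0,0,0,0,0],[0,0,0,0,0,0]]' -1
python3 - <<'E'
from h import *
s=bot.read_state();print("G",s["position"]+.006*s["tcp_rot"][:,2])
rows(((.56,-.10,.2),16.5,0),(Gtip(.07)+[0,-.08,.06],16.5,-15),(Gtip(.05),16.5,-15))
E
```

```text
time_s: 30.27
position: [0.5818, -0.1136, 0.0318]
tcp_rot: [[0.831, 0.283, 0.479], [0.243, -0.959, 0.146], [0.501, -0.005, -0.865]]
force: [-0.7, 1.0, -0.3]
opening: 1.002
grasp_force: 0.0
time_s: 30.93
position: [0.5818, -0.1134, 0.0311]
tcp_rot: [[0.831, 0.283, 0.479], [0.243, -0.959, 0.146], [0.501, -0.005, -0.866]]
force: [0.3, 0.5, 1.1]
opening: 0.528
grasp_force: 30.0
G [ 0.58469137 -0.11256837  0.02586544]
[-0.0218, 0.0134, 0.1749, -0.0769, 0.2507, 0.0011] steps 4.2
[-0.0697, 0.2665, 0.1134, -0.0372, 0.1255, 0.0] steps 7.1
[0.0136, 0.084, -0.0741, 0.0, 0.0, 0.0] steps 2.7
```

```bash
python3 -m handwheel '[[0,0,0.04,0,0,0],[-0.02,0.013,0.175,-0.077,0.25,0.001],[-0.02,0.013,0.175,-0.077,0.25,0.001],[-0.02,0.013,0.175,-0.077,0.25,0.001],[-0.02,0.013,0.175,-0.077,0.25,0.001],[-0.02,0.013,0.175,-0.077,0.25,0.001],[-0.02,0.013,0.175,-0.077,0.25,0.001],[-0.02,0.013,0.175,-0.077,0.25,0.001]]'
python3 -m handwheel '[[-0.07,0.05,0.113,-0.037,0.1255,0],[-0.07,0.15,0.113,-0.037,0.1255,0],[-0.07,0.266,0.113,-0.037,0.1255,0],[-0.07,0.266,0.113,-0.037,0.1255,0],[-0.07,0.266,0.113,-0.037,0.1255,0],[-0.07,0.266,0.113,-0.037,0.1255,0],[-0.07,0.266,0.113,-0.037,0.1255,0],[-0.07,0.266,0.113,-0.037,0.1255,0]]'
python3 -m handwheel '[[0,0,0,0,0,0],[0,0,0,0,0,0],[0,0,0,0,0,0],[0,0,0,0,0,0],[0,0,0,0,0,0],[0,0,0,0,0,0],[0,0,0,0,0,0],[0,0,0,0,0,0]]'
python3 - <<'E'
from h import *
rows((Gtip(.05),16.5,-15))
E
```

```text
time_s: 31.6
position: [0.5615, -0.0975, 0.194]
tcp_rot: [[0.943, 0.302, 0.14], [0.292, -0.953, 0.083], [0.158, -0.037, -0.987]]
force: [0.6, 2.9, -3.5]
opening: 0.53
grasp_force: 30.0
time_s: 32.27
position: [0.4931, 0.1723, 0.3092]
tcp_rot: [[0.949, 0.298, -0.099], [0.301, -0.954, 0.012], [-0.091, -0.041, -0.995]]
force: [0.8, -1.3, -2.0]
opening: 0.526
grasp_force: 30.0
time_s: 32.93
position: [0.495, 0.1675, 0.3082]
tcp_rot: [[0.951, 0.294, -0.099], [0.296, -0.955, 0.01], [-0.092, -0.039, -0.995]]
force: [-0.5, 0.4, -1.4]
opening: 0.525
grasp_force: 30.0
[0.0089, 0.083, -0.0629, -0.0429, 0.0755, -0.0037] steps 2.5
```

```bash
python3 -m handwheel '[[0.009,0.04,-0.01,-0.043,0.0755,-0.0037],[0.009,0.08,-0.02,-0.043,0.0755,-0.0037],[0.009,0.083,-0.04,-0.043,0.0755,-0.0037],[0.009,0.083,-0.063,-0.043,0.0755,-0.0037],[0.009,0.083,-0.063,-0.043,0.0755,-0.0037],[0.009,0.083,-0.063,-0.043,0.0755,-0.0037],[0.009,0.083,-0.063,-0.043,0.0755,-0.0037],[0.009,0.083,-0.063,-0.043,0.0755,-0.0037]]'
python3 - <<'E'
from h import *
im,D=cams.capture("side");cv2.imwrite("pics/v8.png",cv2.resize(im[110:240,240:370],(520,520),interpolation=cv2.INTER_CUBIC))
print(bot.read_state()["opening"]);rows((Gtip(.05),16.5,-15),(Gtip(.02),16.5,-15))
E
```

```text
time_s: 33.6
position: [0.5049, 0.2508, 0.247]
tcp_rot: [[0.927, 0.284, -0.245], [0.275, -0.959, -0.073], [-0.255, 0.0, -0.967]]
force: [-0.2, 0.6, -2.3]
opening: 0.528
grasp_force: 30.0
0.5263336626357619
[-0.001, -0.0003, -0.0018, -0.0004, 0.0018, -0.0001] steps 0.0
[0.0203, 0.006, -0.0212, 0.0, 0.0, 0.0] steps 0.7
```

View pics/v8.png

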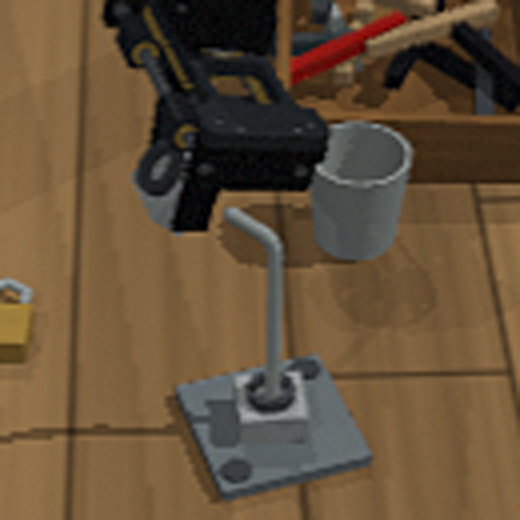

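The second housing is held the same way (collar at crop (160,170), rod tip at (232,213)). I make the same insertion as before.

```bash
python3 -m handwheel '[[0.002,0,-0.005,0,0,0],[0.006,0.001,-0.009,0,0,0],[0.009,0.002,-0.012,0,0,0],[0.012,0.003,-0.015,0,0,0],[0.016,0.004,-0.019,0,0,0],[0.0195,0.006,-0.023,0,0,0],[0.0195,0.006,-0.023,0,0,0],[0.0195,0.006,-0.023,0,0,0]]'
python3 -m handwheel '[[0.004,0.001,-0.004,0,0,0],[0.008,0.002,-0.008,0,0,0],[0.012,0.0035,-0.012,0,0,0],[0.016,0.0045,-0.016,0,0,0],[0.02,0.006,-0.02,0,0,0],[0.02,0.006,-0.02,0,0,0],[0.02,0.006,-0.02,0,0,0],[0.02,0.006,-0.02,0,0,0]]'
python3 -m handwheel '[[0.004,0.001,-0.004,0,0,0],[0.008,0.002,-0.008,0,0,0],[0.012,0.0035,-0.012,0,0,0],[0.015,0.0045,-0.015,0,0,0],[0.015,0.0045,-0.015,0,0,0],[0.015,0.0045,-0.015,0,0,0],[0.015,0.0045,-0.015,0,0,0],[0.015,0.0045,-0.015,0,0,0]]'
python3 -m rig 2>/dev/null; python3 - <<'E'
from h import *
im,D=cams.capture("side");cv2.imwrite("pics/v9.png",cv2.resize(im[110:240,240:370],(520,520),interpolation=cv2.INTER_CUBIC))
E
```

```text
time_s: 34.32
position: [0.5233, 0.2571, 0.2217]
tcp_rot: [[0.926, 0.285, -0.249], [0.275, -0.958, -0.074], [-0.26, 0.0, -0.966]]
force: [0.4, -0.6, -1.6]
opening: 0.53
grasp_force: 30.0
time_s: 34.98
position: [0.5433, 0.2631, 0.2023]
tcp_rot: [[0.926, 0.285, -0.248], [0.275, -0.959, -0.074], [-0.259, 0.0, -0.966]]
force: [0.3, -0.0, -2.1]
opening: 0.523
grasp_force: 30.0
time_s: 35.65
position: [0.5583, 0.2676, 0.1875]
tcp_rot: [[0.926, 0.285, -0.248], [0.275, -0.959, -0.074], [-0.258, 0.0, -0.966]]
force: [1.4, 0.4, -1.6]
opening: 0.524
grasp_force: 30.0
```

View pics/v9.png

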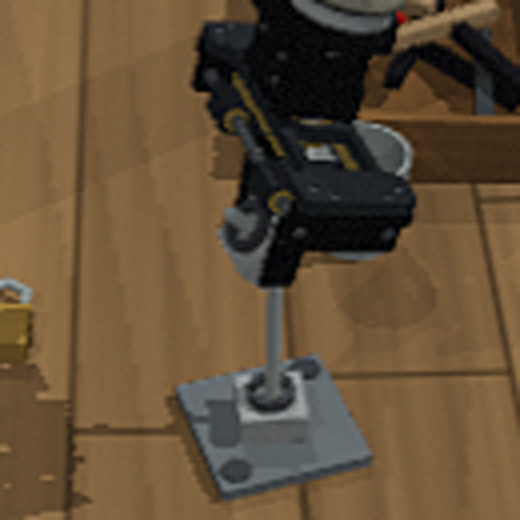

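The rod is through the second housing's collar (240,215). Release and retreat, then approach H3.

```bash
python3 -m handwheel '[[0,0,0,0,0,0],[0,0,0,0,0,0],[0,0,0,0,0,0],[0,0,0,0,0,0],[0,0,0,0,0,0],[0,0,0,0,0,0],[0.005,0.001,0.02,0,0,0],[0.015,0.004,0.06,0,0,0]]' 1
python3 -m handwheel '[[0.01,0,0.04,0,0,0],[0.02,0,0.08,0,0,0],[0.02,0,0.1,0,0,0],[0.02,-0.04,0.1,0,0,0],[0.02,-0.08,0.1,0,0,0],[0.02,-0.12,0.1,0,0,0],[0.02,-0.16,0.1,0,0,0],[0.02,-0.2,0.1,0,0,0]]'
python3 - <<'E'
from h import *
for n in("side","top"):
    im,D=cams.capture(n);P=cloud(n,D)
    for nm,xy in(("H3",(.44,-.344)),("pile",(.563,.268))): print(n,nm,measure(P,xy,hi=.13))
    cv2.imwrite(f"pics/{n}9.png",im)
z=toolR(13,30).as_matrix()[:,2];G=np.array([.437,-.345,.026])
rows((G-.08*z,13,30),(G,13,30))
E
```

```text
time_s: 36.37
position: [0.5694, 0.2705, 0.2429]
tcp_rot: [[0.922, 0.285, -0.261], [0.274, -0.959, -0.077], [-0.272, -0.0, -0.962]]
force: [0.9, -0.5, -0.1]
opening: 0.977
grasp_force: 0.0
time_s: 37.03
position: [0.5929, 0.07, 0.3475]
tcp_rot: [[0.926, 0.286, -0.247], [0.276, -0.958, -0.074], [-0.258, 0.0, -0.966]]
force: [-0.4, -0.6, -0.9]
opening: 0.999
grasp_force: 0.0
side H3 (598, array([0.032, 0.034]), [array([ 441.2, -344.9]), array([46.4, 48.7]), np.float64(12.5)])
side pile (495, array([0.065, 0.083]), [array([558.9, 262.4]), array([49.7, 48.6]), np.float64(54.2)])
top H3 (304, array([0.03 , 0.033]), [array([ 438.8, -342.9]), array([46.7, 47. ]), np.float64(14.3)])
top pile (378, array([0.067, 0.077]), [array([557.5, 265.2]), array([46.8, 46.4]), np.float64(51.6)])
[-0.1984, -0.4203, -0.2471, 0.1003, -0.38, -0.0254] steps 12.6
[0.039, 0.009, -0.0693, 0.0, 0.0, 0.0] steps 1.9
```

```bash
python3 -m handwheel '[[-0.1,-0.21,0,0,-0.1,0],[-0.1,-0.21,0,0.1,-0.38,-0.025],[-0.1,-0.21,0,0.1,-0.38,-0.025],[-0.1,-0.21,0,0.1,-0.38,-0.025],[-0.1,-0.21,0,0.1,-0.38,-0.025],[-0.198,-0.38,-0.06,0.1,-0.38,-0.025],[-0.198,-0.42,-0.12,0.1,-0.38,-0.025],[-0.198,-0.42,-0.12,0.1,-0.38,-0.025]]'
python3 -m handwheel '[[0,0,0,0,0,0],[0,0,0,0,0,0],[0,0,0,0,0,0],[0,0,0,0,0,0],[0,0,0,0,0,0],[0,0,0,0,0,0],[0,0,0,0,0,0],[0,0,0,0,0,0]]'
python3 - <<'E'
from h import *
z=toolR(13,30).as_matrix()[:,2];G=np.array([.437,-.345,.026])
print(bot.read_state()["joint_positions"].round(1))
rows((G-.07*z,13,30),(G,13,30))
E
```

```text
time_s: 37.8
position: [0.4679, -0.1883, 0.3107]
tcp_rot: [[0.839, 0.232, 0.493], [0.204, -0.973, 0.112], [0.505, 0.006, -0.863]]
force: [-0.4, -0.2, -1.2]
opening: 1.005
grasp_force: 0.0
time_s: 38.47
position: [0.4691, -0.1876, 0.3097]
tcp_rot: [[0.841, 0.235, 0.488], [0.205, -0.972, 0.114], [0.501, 0.004, -0.866]]
force: [0.1, 0.3, -0.2]
opening: 1.001
grasp_force: 0.0
[-49.6  10.4 110.7  35.6  49.9   5.5]
[-0.0691, -0.166, -0.2179, 0.002, 0.001, -0.005] steps 6.8
[0.0341, 0.0079, -0.0606, 0.0, 0.0, 0.0] steps 1.7
```

```bash
python3 -m handwheel '[[-0.069,-0.166,0,0,0,-0.005],[-0.069,-0.166,-0.05,0,0,-0.005],[-0.069,-0.166,-0.1,0,0,-0.005],[-0.069,-0.166,-0.15,0,0,-0.005],[-0.069,-0.166,-0.2,0,0,-0.005],[-0.069,-0.166,-0.21,0,0,-0.005],[-0.069,-0.166,-0.21,0,0,-0.005],[-0.069,-0.166,-0.21,0,0,-0.005]]'
python3 -m handwheel '[[0,0,0,0,0,0],[0,0,0,0,0,0],[0,0,0,0,0,0],[0,0,0,0,0,0],[0,0,0,0,0,0],[0,0,0,0,0,0],[0,0,0,0,0,0],[0,0,0,0,0,0]]'
python3 - <<'E'
from h import *
G=np.array([.437,-.345,.026])
print(bot.read_state()["joint_positions"].round(1))
rows((G,13,30))
E
```

```text
time_s: 39.13
position: [0.3983, -0.3552, 0.0947]
tcp_rot: [[0.846, 0.221, 0.486], [0.191, -0.975, 0.11], [0.498, -0.0, -0.867]]
force: [0.1, -0.6, 0.3]
opening: 0.998
grasp_force: 0.0
time_s: 39.8
position: [0.3998, -0.3546, 0.1001]
tcp_rot: [[0.843, 0.223, 0.489], [0.196, -0.975, 0.107], [0.501, 0.005, -0.866]]
force: [0.1, -0.2, -0.3]
opening: 1.004
grasp_force: 0.0
[-69.5  37.6 112.9  53.7  38.  -38.2]
[0.0343, 0.0089, -0.0689, 0.0024, 0.0011, 0.0009] steps 1.9
```

```bash
python3 -m handwheel '[[0.011,0.003,-0.022,0,0,0],[0.022,0.006,-0.045,0,0,0],[0.034,0.009,-0.069,0,0,0],[0.034,0.009,-0.069,0,0,0],[0.034,0.009,-0.069,0,0,0],[0.034,0.009,-0.069,0,0,0],[0.034,0.009,-0.069,0,0,0],[0.034,0.009,-0.069,0,0,0]]'
python3 -m handwheel '[[0,0,0,0,0,0],[0,0,0,0,0,0],[0,0,0,0,0,0],[0,0,0,0,0,0],[0,0,0,0,0,0],[0,0,0,0,0,0],[0,0,0,0,0,0],[0,0,0,0,0,0]]' -1
python3 - <<'E'
from h import *
s=bot.read_state();print("G",s["position"]+.006*s["tcp_rot"][:,2],s["joint_positions"].round(1))
rows(((.48,-.28,.17),16.5,10),((.59,-.11,.15),16.5,-35),((.59,-.11,.08),16.5,-60))
E
```

```text
time_s: 40.47
position: [0.4333, -0.346, 0.0317]
tcp_rot: [[0.843, 0.222, 0.489], [0.195, -0.975, 0.107], [0.501, 0.005, -0.865]]
force: [0.1, -0.4, 0.8]
opening: 0.999
grasp_force: 0.0
time_s: 41.13
position: [0.4335, -0.3455, 0.0304]
tcp_rot: [[0.843, 0.223, 0.489], [0.195, -0.975, 0.108], [0.501, 0.004, -0.866]]
force: [-0.2, 0.5, -0.2]
opening: 0.528
grasp_force: 29.9
G [ 0.43647094 -0.34481684  0.02517275] [-65.1  46.5 111.8  65.6  32.5 -48. ]
[0.0455, 0.0652, 0.1455, -0.0426, 0.1697, 0.031] steps 4.0
[0.1143, 0.1713, -0.021, -0.1115, 0.3765, -0.0] steps 6.3
[0.0017, 0.0005, -0.0719, -0.062, 0.2092, -0.0] steps 3.5
```

```bash
python3 -m handwheel '[[0,0,0.04,0,0,0],[0,0,0.08,0,0,0],[0.045,0.065,0.145,-0.043,0.17,0.031],[0.045,0.065,0.145,-0.043,0.17,0.031],[0.045,0.065,0.145,-0.043,0.17,0.031],[0.045,0.065,0.145,-0.043,0.17,0.031],[0.045,0.065,0.145,-0.043,0.17,0.031],[0.045,0.065,0.145,-0.043,0.17,0.031]]'
python3 -m handwheel '[[0.02,0.03,-0.02,-0.11,0.376,0],[0.114,0.171,-0.02,-0.11,0.376,0],[0.114,0.171,-0.02,-0.11,0.376,0],[0.114,0.171,-0.02,-0.11,0.376,0],[0.114,0.171,-0.02,-0.11,0.376,0],[0.114,0.171,-0.02,-0.11,0.376,0],[0.114,0.171,-0.02,-0.11,0.376,0],[0.114,0.171,-0.02,-0.11,0.376,0]]'
python3 - <<'E'
from h import *
rows(((.59,-.11,.08),16.5,-60))
E
```

```text
time_s: 41.8
position: [0.482, -0.2791, 0.1782]
tcp_rot: [[0.942, 0.29, 0.168], [0.286, -0.957, 0.044], [0.174, 0.007, -0.985]]
force: [0.9, 0.3, -1.6]
opening: 0.526
grasp_force: 29.9
time_s: 42.47
position: [0.5933, -0.1069, 0.1505]
tcp_rot: [[0.782, 0.288, -0.553], [0.24, -0.958, -0.159], [-0.576, -0.008, -0.818]]
force: [0.5, -1.3, -2.9]
opening: 0.527
grasp_force: 29.9
[0.0017, -0.0016, -0.0675, -0.066, 0.2067, -0.0013] steps 3.5
```

```bash
python3 -m handwheel '[[0.0017,-0.0016,0,-0.066,0.207,0],[0.0017,-0.0016,0,-0.066,0.207,0],[0.0017,-0.0016,0,-0.066,0.207,0],[0.0017,-0.0016,0,-0.066,0.207,0],[0.0017,-0.0016,-0.0675,-0.066,0.207,0],[0.0017,-0.0016,-0.0675,-0.066,0.207,0],[0.0017,-0.0016,-0.0675,-0.066,0.207,0],[0.0017,-0.0016,-0.0675,-0.066,0.207,0]]'
python3 - <<'E'
from h import *
rows(((.59,-.11,.0275),16.5,-60))
E
```

```text
time_s: 43.13
position: [0.592, -0.1125, 0.0864]
tcp_rot: [[0.479, 0.282, -0.831], [0.139, -0.959, -0.246], [-0.867, 0.002, -0.499]]
force: [-0.3, -0.5, -1.5]
opening: 0.53
grasp_force: 29.9
[0.003, 0.004, -0.0559, 0.0012, -0.0002, 0.0009] steps 1.3
```

```bash
python3 -m handwheel '[[0.001,0.001,-0.02,0,0,0],[0.003,0.004,-0.04,0,0,0],[0.003,0.004,-0.05,0,0,0],[0.003,0.004,-0.053,0,0,0],[0.003,0.004,-0.055,0,0,0],[0.003,0.004,-0.056,0,0,0],[0.003,0.004,-0.056,0,0,0],[0.003,0.004,-0.056,0,0,0]]'
python3 -m handwheel '[[0,0,0,0,0,0],[0,0,-0.001,0,0,0],[0,0,-0.001,0,0,0],[0,0,-0.0015,0,0,0],[0,0,-0.0015,0,0,0],[0,0,-0.002,0,0,0],[0,0,-0.002,0,0,0],[0,0,-0.002,0,0,0]]'
```

```text
time_s: 43.8
position: [0.5978, -0.1073, 0.0331]
tcp_rot: [[0.485, 0.285, -0.827], [0.137, -0.959, -0.25], [-0.864, 0.008, -0.504]]
force: [-0.5, 0.7, -1.8]
opening: 0.528
grasp_force: 29.9
time_s: 44.47
position: [0.5972, -0.1071, 0.0298]
tcp_rot: [[0.483, 0.285, -0.828], [0.137, -0.959, -0.25], [-0.865, 0.007, -0.502]]
force: [-0.8, 0.3, -1.6]
opening: 0.526
grasp_force: 29.9
```

```bash
python3 -m handwheel '[[0,0,-0.0005,0,0,0],[0,0,-0.001,0,0,0],[0,0,-0.001,0,0,0],[0,0,-0.0015,0,0,0],[0,0,-0.0015,0,0,0],[0,0,-0.0015,0,0,0],[0,0,-0.0015,0,0,0],[0,0,-0.0015,0,0,0]]'
```

```text
time_s: 45.13
position: [0.5973, -0.1071, 0.0291]
tcp_rot: [[0.483, 0.285, -0.828], [0.137, -0.959, -0.25], [-0.865, 0.007, -0.502]]
force: [0.1, 1.0, 3.0]
opening: 0.526
grasp_force: 29.9
```

Contact. Release and retreat.

```bash
python3 -m handwheel '[[0,0,0,0,0,0],[0,0,0,0,0,0],[0,0,0,0,0,0],[0,0,0,0,0,0],[0,0,0,0,0,0],[0,0,0,0,0,0],[0.015,0.004,0.009,0,0,0],[0.033,0.01,0.02,0,0,0]]' 1
python3 -m handwheel '[[0.033,0.01,0.02,0,0,0],[0.06,0.018,0.06,0.148,-0.5,0],[0.06,0.018,0.1,0.148,-0.5,0],[0.06,0.018,0.13,0.148,-0.5,0],[0.06,0.018,0.13,0.148,-0.5,0],[0.06,0.018,0.13,0.148,-0.5,0],[0.06,0.018,0.13,0.148,-0.5,0],[0.06,0.018,0.13,0.148,-0.5,0]]'
python3 - <<'E'
from h import *
im,D=cams.capture("side");P=cloud("side",D)
q=P.reshape(-1,3);w=q[(np.linalg.norm(q[:,:2]-[.585,-.111],axis=1)<.05)&(q[:,2]>.038)&(q[:,2]<.06)];print(len(w),cv2.minAreaRect((w[:,:2]*1000).astype(np.float32)))
print("pile",measure(P,(.563,.268),hi=.13))
z=toolR(16.5,30).as_matrix()[:,2];G=np.array([.5855,-.111,.026])
rows((G-.12*z,16.5,30))
E
```

```text
time_s: 45.8
position: [0.629, -0.0975, 0.0478]
tcp_rot: [[0.48, 0.284, -0.83], [0.137, -0.959, -0.248], [-0.867, 0.005, -0.499]]
force: [0.4, 0.5, -0.5]
opening: 0.974
grasp_force: 0.0
time_s: 46.47
position: [0.6909, -0.079, 0.1804]
tcp_rot: [[0.948, 0.279, -0.152], [0.274, -0.96, -0.052], [-0.16, 0.007, -0.987]]
force: [0.3, -0.6, 0.2]
opening: 1.0
grasp_force: 0.0
256 ((584.37255859375, -113.79612731933594), (32.66917419433594, 48.01362228393555), 16.5058650970459)
pile (490, array([0.065, 0.085]), [array([558.2, 263.1]), array([50. , 48.1]), np.float64(51.8)])
[-0.1606, -0.0492, -0.0452, 0.0987, -0.3292, 0.0041] steps 5.5
```

```bash
python3 -m handwheel '[[-0.04,-0.012,0.02,0.0987,-0.329,0.004],[-0.1,-0.03,0,0.0987,-0.329,0.004],[-0.159,-0.049,-0.04,0.0987,-0.329,0.004],[-0.159,-0.049,-0.045,0.0987,-0.329,0.004],[-0.159,-0.049,-0.045,0.0987,-0.329,0.004],[-0.159,-0.049,-0.045,0.0987,-0.329,0.004],[-0.159,-0.049,-0.045,0.0987,-0.329,0.004],[-0.159,-0.049,-0.045,0.0987,-0.329,0.004]]'
python3 -m handwheel '[[0,0,0,0,0,0],[0,0,0,0,0,0],[0,0,0,0,0,0],[0,0,0,0,0,0],[0,0,0,0,0,0],[0,0,0,0,0,0],[0,0,0,0,0,0],[0,0,0,0,0,0]]'
python3 - <<'E'
from h import *
rows(((.587,-.111,.026),16.5,30))
E
```

```text
time_s: 47.18
position: [0.5393, -0.1208, 0.1355]
tcp_rot: [[0.851, 0.304, 0.428], [0.26, -0.952, 0.158], [0.456, -0.023, -0.89]]
force: [0.2, -0.0, 0.5]
opening: 1.001
grasp_force: 0.0
time_s: 47.85
position: [0.5395, -0.1204, 0.1362]
tcp_rot: [[0.852, 0.304, 0.427], [0.261, -0.953, 0.156], [0.454, -0.021, -0.891]]
force: [-0.1, 0.3, -0.2]
opening: 0.998
grasp_force: 0.0
[0.0446, 0.0086, -0.105, -0.0025, -0.0282, -0.0106] steps 2.7
```

```bash
python3 -m handwheel '[[0.01,0.002,-0.03,0,-0.028,-0.011],[0.027,0.005,-0.06,0,-0.028,-0.011],[0.0446,0.0086,-0.1,0,-0.028,-0.011],[0.0446,0.0086,-0.105,0,-0.028,-0.011],[0.0446,0.0086,-0.105,0,-0.028,-0.011],[0.0446,0.0086,-0.105,0,-0.028,-0.011],[0.0446,0.0086,-0.105,0,-0.028,-0.011],[0.0446,0.0086,-0.105,0,-0.028,-0.011]]'
python3 -m handwheel '[[0,0,0,0,0,0],[0,0,0,0,0,0],[0,0,0,0,0,0],[0,0,0,0,0,0],[0,0,0,0,0,0],[0,0,0,0,0,0],[0,0,0,0,0,0],[0,0,0,0,0,0]]' -1
python3 - <<'E'
from h import *
s=bot.read_state();print("G",s["position"]+.006*s["tcp_rot"][:,2])
rows(((.56,-.10,.2),16.5,0),(Gtip(.07)+[0,-.08,.06],16.5,-15),(Gtip(.05),16.5,-15))
E
```

```text
time_s: 48.52
position: [0.5838, -0.1121, 0.0317]
tcp_rot: [[0.831, 0.283, 0.48], [0.243, -0.959, 0.146], [0.501, -0.005, -0.865]]
force: [0.8, 0.2, -0.5]
opening: 0.999
grasp_force: 0.0
time_s: 49.18
position: [0.5838, -0.112, 0.031]
tcp_rot: [[0.831, 0.283, 0.479], [0.242, -0.959, 0.146], [0.501, -0.005, -0.865]]
force: [-0.1, -0.3, -1.1]
opening: 0.524
grasp_force: 30.0
G [ 0.58664254 -0.11109976  0.02584049]
[-0.0238, 0.012, 0.175, -0.0769, 0.2508, 0.0013] steps 4.2
[-0.0697, 0.2665, 0.1134, -0.0372, 0.1255, 0.0] steps 7.1
[0.0136, 0.084, -0.0741, 0.0, 0.0, 0.0] steps 2.7
```

```bash
python3 -m handwheel '[[0,0,0.04,0,0,0],[-0.024,0.012,0.175,-0.077,0.25,0.001],[-0.024,0.012,0.175,-0.077,0.25,0.001],[-0.024,0.012,0.175,-0.077,0.25,0.001],[-0.024,0.012,0.175,-0.077,0.25,0.001],[-0.024,0.012,0.175,-0.077,0.25,0.001],[-0.024,0.012,0.175,-0.077,0.25,0.001],[-0.024,0.012,0.175,-0.077,0.25,0.001]]'
python3 -m handwheel '[[-0.07,0.05,0.113,-0.037,0.1255,0],[-0.07,0.15,0.113,-0.037,0.1255,0],[-0.07,0.266,0.113,-0.037,0.1255,0],[-0.07,0.266,0.113,-0.037,0.1255,0],[-0.07,0.266,0.113,-0.037,0.1255,0],[-0.07,0.266,0.113,-0.037,0.1255,0],[-0.07,0.266,0.113,-0.037,0.1255,0],[-0.07,0.266,0.113,-0.037,0.1255,0]]'
python3 -m handwheel '[[0,0,0,0,0,0],[0,0,0,0,0,0],[0,0,0,0,0,0],[0,0,0,0,0,0],[0,0,0,0,0,0],[0,0,0,0,0,0],[0,0,0,0,0,0],[0,0,0,0,0,0]]'
python3 - <<'E'
from h import *
rows((Gtip(.05),16.5,-15))
E
```

```text
time_s: 49.85
position: [0.5594, -0.0972, 0.1948]
tcp_rot: [[0.944, 0.3, 0.136], [0.292, -0.953, 0.079], [0.153, -0.035, -0.988]]
force: [0.4, 0.9, -1.7]
opening: 0.528
grasp_force: 30.0
time_s: 50.52
position: [0.491, 0.1727, 0.31]
tcp_rot: [[0.949, 0.297, -0.104], [0.3, -0.954, 0.009], [-0.096, -0.039, -0.995]]
force: [0.3, -0.2, -1.3]
opening: 0.523
grasp_force: 30.0
time_s: 51.18
position: [0.493, 0.1678, 0.309]
tcp_rot: [[0.95, 0.293, -0.104], [0.295, -0.955, 0.006], [-0.097, -0.037, -0.995]]
force: [0.8, -0.5, -1.8]
opening: 0.525
grasp_force: 30.0
[0.0109, 0.0827, -0.0637, -0.0413, 0.0735, -0.0033] steps 2.5
```

```bash
python3 -m handwheel '[[0.011,0.04,-0.01,-0.041,0.0735,-0.0033],[0.011,0.08,-0.02,-0.041,0.0735,-0.0033],[0.011,0.083,-0.04,-0.041,0.0735,-0.0033],[0.011,0.083,-0.063,-0.041,0.0735,-0.0033],[0.011,0.083,-0.063,-0.041,0.0735,-0.0033],[0.011,0.083,-0.063,-0.041,0.0735,-0.0033],[0.011,0.083,-0.063,-0.041,0.0735,-0.0033],[0.011,0.083,-0.063,-0.041,0.0735,-0.0033]]'
python3 - <<'E'
from h import *
im,D=cams.capture("side");cv2.imwrite("pics/v10.png",cv2.resize(im[110:240,240:370],(520,520),interpolation=cv2.INTER_CUBIC))
print(bot.read_state()["opening"]);rows((Gtip(.05),16.5,-15),(Gtip(.02),16.5,-15))
E
```

```text
time_s: 51.85
position: [0.5049, 0.2512, 0.2478]
tcp_rot: [[0.927, 0.284, -0.245], [0.275, -0.959, -0.072], [-0.255, -0.001, -0.967]]
force: [0.9, 0.7, -2.5]
opening: 0.524
grasp_force: 30.0
0.5277297501090286
[-0.0009, -0.0007, -0.0026, -0.0009, 0.0018, -0.0001] steps 0.1
[0.0203, 0.006, -0.0212, 0.0, 0.0, 0.0] steps 0.7
```

View pics/v10.png

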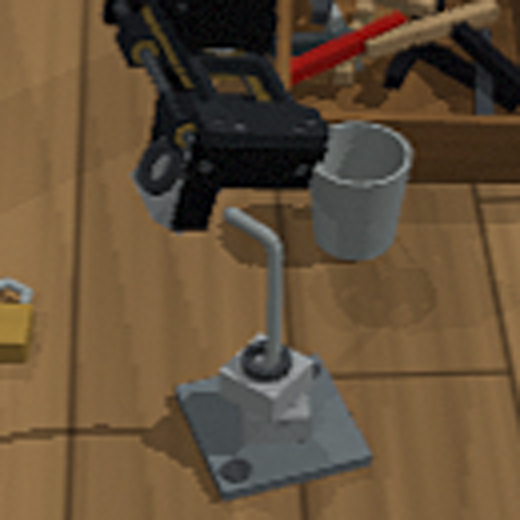

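Two are piled on the rod. The third is held aligned (collar (158,170), tip (232,213)). Insert and release, now and then checking for a free opening.

```bash
python3 -m handwheel '[[0.002,0,-0.005,0,0,0],[0.006,0.001,-0.009,0,0,0],[0.009,0.002,-0.012,0,0,0],[0.012,0.003,-0.015,0,0,0],[0.016,0.004,-0.019,0,0,0],[0.0195,0.006,-0.024,0,0,0],[0.0195,0.006,-0.024,0,0,0],[0.0195,0.006,-0.024,0,0,0]]'
python3 -m handwheel '[[0.004,0.001,-0.004,0,0,0],[0.008,0.002,-0.008,0,0,0],[0.012,0.0035,-0.012,0,0,0],[0.016,0.0045,-0.016,0,0,0],[0.02,0.006,-0.02,0,0,0],[0.02,0.006,-0.02,0,0,0],[0.02,0.006,-0.02,0,0,0],[0.02,0.006,-0.02,0,0,0]]'
python3 -m handwheel '[[0.004,0.001,-0.004,0,0,0],[0.008,0.002,-0.008,0,0,0],[0.012,0.0035,-0.012,0,0,0],[0.015,0.0045,-0.015,0,0,0],[0.015,0.0045,-0.015,0,0,0],[0.015,0.0045,-0.015,0,0,0],[0.015,0.0045,-0.015,0,0,0],[0.015,0.0045,-0.015,0,0,0]]'
python3 - <<'E'
from h import *
im,D=cams.capture("side");cv2.imwrite("pics/v11.png",cv2.resize(im[110:240,240:370],(520,520),interpolation=cv2.INTER_CUBIC))
E
```

```text
time_s: 52.57
position: [0.5232, 0.2575, 0.2215]
tcp_rot: [[0.926, 0.285, -0.249], [0.275, -0.959, -0.073], [-0.26, -0.001, -0.966]]
force: [0.3, -0.5, -1.9]
opening: 0.527
grasp_force: 30.0
time_s: 53.23
position: [0.5432, 0.2634, 0.2021]
tcp_rot: [[0.926, 0.285, -0.248], [0.275, -0.959, -0.073], [-0.259, -0.001, -0.966]]
force: [-0.2, -0.5, -1.5]
opening: 0.523
grasp_force: 30.0
time_s: 53.9
position: [0.5583, 0.2679, 0.1873]
tcp_rot: [[0.926, 0.285, -0.248], [0.276, -0.959, -0.073], [-0.258, -0.001, -0.966]]
force: [-0.7, -0.4, -2.4]
opening: 0.524
grasp_force: 30.0
```

View pics/v11.png

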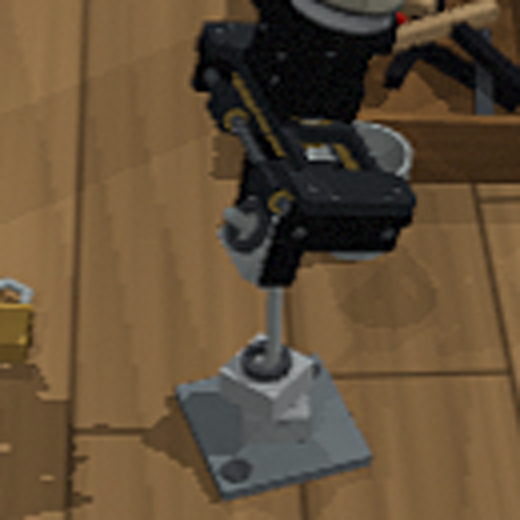

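The rod is through the third one as well. Release and retreat.

```bash
python3 -m handwheel '[[0,0,0,0,0,0],[0,0,0,0,0,0],[0,0,0,0,0,0],[0,0,0,0,0,0],[0,0,0,0,0,0],[0,0,0,0,0,0],[0.005,0.001,0.02,0,0,0],[0.015,0.004,0.06,0,0,0]]' 1
python3 -m handwheel '[[0.01,0,0.04,0,0,0],[0.02,0,0.08,0,0,0],[0.02,0,0.1,0,0,0],[0.02,-0.04,0.1,0,0,0],[0.02,-0.08,0.1,0,0,0],[0.02,-0.12,0.1,0,0,0],[0.02,-0.16,0.1,0,0,0],[0.02,-0.2,0.1,0,0,0]]'
python3 -m handwheel '[[0,0,0,0,0,0],[0,0,0,0,0,0],[0,0,0,0,0,0],[0,0,0,0,0,0],[0,0,0,0,0,0],[0,0,0,0,0,0],[0,0,0,0,0,0],[0,0,0,0,0,0]]'
python3 - <<'E'
from h import *
for n in("side","top"):
    im,D=cams.capture(n);P=cloud(n,D);print(n,measure(P,(.563,.268),hi=.15))
    cv2.imwrite(f"pics/{n}12.png",im)
    if n=="side": a=cv2.resize(im,(520,390)); b=cv2.resize(im[140:240,250:350],(280,280))
o=np.zeros((390,800,3),np.uint8);o[:,:520]=a;o[:280,520:]=b;cv2.imwrite("pics/v12.png",o)
E
```

```text
time_s: 54.62
position: [0.5694, 0.2708, 0.2427]
tcp_rot: [[0.922, 0.285, -0.261], [0.275, -0.959, -0.077], [-0.272, -0.001, -0.962]]
force: [0.6, 0.5, -0.7]
opening: 0.976
grasp_force: 0.0
time_s: 55.28
position: [0.5929, 0.0703, 0.3473]
tcp_rot: [[0.926, 0.286, -0.248], [0.276, -0.958, -0.073], [-0.258, -0.001, -0.966]]
force: [0.8, -0.7, 0.1]
opening: 1.003
grasp_force: 0.0
time_s: 55.95
position: [0.5933, 0.0728, 0.3471]
tcp_rot: [[0.926, 0.286, -0.248], [0.277, -0.958, -0.073], [-0.258, -0.001, -0.966]]
force: [-0.3, -0.1, -0.2]
opening: 1.0
grasp_force: 0.0
side (695, array([0.079, 0.108]), [array([565.7, 269.4]), array([48.1, 52. ]), np.float64(14.1)])
top (431, array([0.098, 0.107]), [array([565.7, 271.8]), array([46.7, 47.2]), np.float64(17.3)])
```

View pics/v12.png

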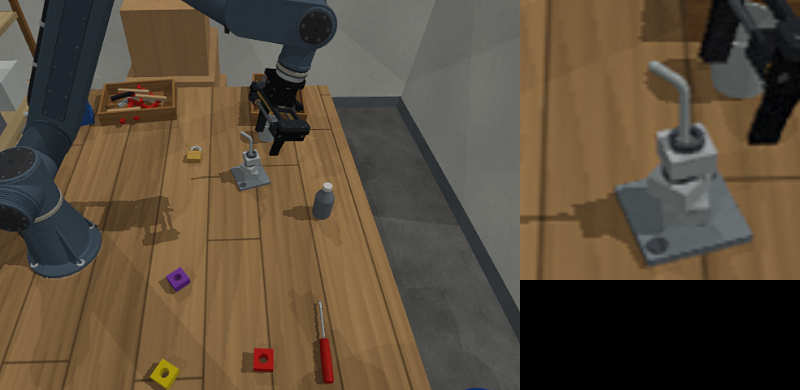

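All three are piled flat, collars up (top face about 0.10 m). No other grey housing is in view, and the look-alikes and bystanders are in place.

```bash
python3 -c "
from rig import bot
print(bot.hand_in())"
```

```text
the job is handed in; nothing more can be done
None
```

All three aluminium housings found on the counter were flipped and now sit flat, collar up, on the rod's upright; the job is handed in, but the judge returned no verdict.

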